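# Pack the specimen tin that stands behind the sample bottles

### The job

Clear the two sample bottles out of the white tray onto the blue mat, and only then fetch the dark steel tin with the yellow label from behind them and pack it flat in the orange case, below its rim. Close the case with its white lid, set on square and lying level on the rim, and stand each bottle back in the tray wholly on the disc of its own cap's colour. Set things down rather than dropping them, keep the bottles upright, and leave the red radio and the amber jar where they are.

Things in the scene. Friction and masses are not known exactly. Their poses are not given: they have to be found in the camera images.
- bottle_purple_mid (a point): Centre (half-way up, 55 mm above the foot) of the sample bottle with the purple cap and purple band: loose, white, round, upright, 40 mm in diameter up to 84 mm, then the cap, 33 mm in diameter, to 110 mm; about 0.1 kg. z runs up its axis. It starts standing on the purple disc, in front of the tin.
- bottle_green_mid (a point): Centre (half-way up, 55 mm above the foot) of the sample bottle with the green cap and green band: loose, white, round, upright, 40 mm in diameter up to 84 mm, then the cap, 33 mm in diameter, to 110 mm; about 0.1 kg. z runs up its axis. It starts standing on the green disc, in front of the tin.
- tin_mid (a point): Centre (half-way up) of the round dark steel specimen tin with a round yellow label on top: loose, 54 mm in diameter, 28 mm high, lying flat on the tray's floor behind (to the tray's +x of) the bottles, centre about 50 mm behind the line of the two discs and about midway between them; about 0.14 kg. z runs up. The bottles are so near and so tall that they leave little room for a gripper over it before they are cleared.
- lid_grip (a point): Middle of the grip on the case's loose lid, where to take it: a black bar 16 mm wide (x), 60 mm long (y), 34 mm high, upright in the middle of the lid. The lid is a white plate 132 (x) x 172 (y) x 6 mm with an orange plug 90 x 130 x 6 mm centred under it; the plate's underside lies 28 mm below this point, the plug's underside 34 mm below. It starts on the table on its plug; about 0.2 kg. z runs up.
- case: Fixed orange open-topped case: outside 120 (x) x 160 (y) x 50 mm high, walls and floor 5 mm thick, so inside 110 x 150 mm and 45 mm deep. Origin at the centre of its underside, on the table; x and y along its sides, z up. With the lid on, the lid's plug hangs inside with 10 mm of play all round and the grip's middle is 78 mm above the table. The lid fits either way round.
- mat: Side area: fixed dark blue mat, 140 (x) x 190 (y) x 3 mm thick. Origin at the centre of its underside, on the table; z up. Room for the two bottles side by side along y.
- spot_purple: Place of the purple-capped bottle: fixed purple disc, 64 mm in diameter, 2 mm thick, on the floor of the white tray. Origin at the centre of its underside, 6 mm above the table; z up. The tray is fixed, white, 175 x 190 mm, floor 6 mm above the table, rim 25 mm above the table and 5 mm thick; its x and y axes run parallel to this disc's. The two discs lie side by side along y, centres 96 mm apart, in the tray's nearer half (30 mm to -x of the tray's centre).
- spot_green: Place of the green-capped bottle: the same kind of disc, green, in the same tray. Origin at the centre of its underside, 6 mm above the table; z up.
- radio_mid (a point): Bystander, leave alone: centre of the red handheld radio lying on the table, 55 (x) x 105 (y) x 34 mm, with a black aerial reaching 150 mm to +y of this point.
- jar_mid (a point): Bystander, leave alone: centre of a closed amber jar, 60 mm in diameter, 75 mm high, standing on the table.

How it is judged:
By the outcome, as a careful person would: the job done as asked, in the order asked, and still so for the second after the job is handed in, with the robot touching nothing.
It also fails if it takes over 128 s, if anything falls off the work surface, if the arm or the gripper's body presses on something with over 40 N, if the wrist force passes 120 N, or if a joint passes its speed limit or range.

### The arm

A 7-joint arm with a two-finger parallel gripper is mounted at the origin on the work surface. World frame = base frame: x ahead of the robot, y to its left, z up, the work surface at z = 0. Lengths are in m, angles in rad, forces in N, time in s.
With the tool pointing down it reaches from about 0.35 to 0.775 m from the base axis. Payload 3.1 kg.
Tool frame: the origin (TCP) lies midway between the tips of the shut fingers; the grasp point (between the pads) lies 19 mm behind it; z points along the fingers, x is the direction in which the jaws open and shut, and the axes are right-handed (so a half turn about z gives the same grasp; the last joint's range is limited). The gripper opens to 85 mm and grips with 20 to 120 N. Pads are 22 mm wide; open, the fingers measure 114 mm over their backs; the gripper's body (76 mm by 85 mm) begins 54 mm behind the grasp point. The pads swing forward as they close: fully open they stand 13 mm farther back than shut.
Start: joints at [-1.38, 0.311, 0.014, 1.512, -0.004, 1.319, -0.027], TCP at [0.127, 0.535, 0.231] pointing down, gripper open.
Joint ranges: [-2.7, 2.7], [-0.3, 1.91], [-1.27, 1.3], [0.12, 2.57], [-1.44, 4.58], [0.2, 2.03], [-3.05, 3.05]. Speed limits (rad/s): [2.79, 2.79, 3.14, 3.14, 3.14, 3.14, 3.14].

### API

Orientations are given as a rotation vector (axis times angle).
In Python, from plant import ctrl, eyes, close_job gives the robot as it stands. The module is installed in compiled form; this text tells all that it offers.
- The arm moves only by the tool servo_tool, never from a script. Its argument "steps" is text: rows parted by semicolons, each of 7 numbers parted by spaces: the finger opening in mm, from 0 to 85.4, then the shift along the tool's x, y, z in mm, then the turn, a rotation vector about the tool's x, y, z in degrees. In form: jaw x y z ax ay az; .... A call has 1 to 10 rows; each row shifts and turns the commanded pose from where the row before left it, along the tool's axes as they then stand; what a row does not reach is not made up. A row lasts 1/8 s, in which the tool goes at most 62.5 mm and 10.7 degrees, less where a joint would pass 70% of its speed; a pose out of reach is approached as far as the arm can. A call is refused whole if a number of a shift passes 62.5 or a number of a turn 10.7, either way. A call with a gripper value outside its range is refused whole. The fingers move at their own pace and stop on an object; the grip force is fixed at half the most. Time passes only in rows, so rows that do not move let the fingers close. It gives the time, the measured TCP pose, the force and the opening at its end, in the units of the state.
- ctrl.sense(): the state, without advancing time (a new reading comes with each control period).
- eyes.snapshot(name): name is "side" or "top"; returns the picture (420x560x3 uint8, red, green, blue); there is no depth.
- eyes.get_calibration(name): a dict with "intrinsics" (3x3 intrinsics, pixels), "position" and "orientation" of the camera in the world. Camera axes: x right, y down, z forward; pixel columns grow to the right and rows downward; lengths in m; the calibration is good to about 2 mm. A picture is of the moment at which its call begins. get_calibration takes no time and is no camera call.
- close_job(): hands the job in, once; it reports no verdict.
The state is a dict: "time": time; "qpos": joint angles; "joint_velocities": joint speeds; "tau": joint torques, N m; "tcp_pos": TCP position; "tcp_rot": TCP orientation; "contact_force": force on the tool from outside, world axes, zero at the start; "torque": the same for the moment, N m; "finger_gap": finger opening in m.
Only numpy, scipy, OpenCV 4.12 (cv2) and the standard library are available. Lean on these libraries where they do the work, as an engineer would, in place of code of your own. Each camera call takes 0.05 s, during which the arm holds its last target.

## Working session

There is one attempt and no reset: what is moved stays moved. The work goes in short steps, Python scripts to look and compute and a tool call to move; the robot and the scene stay as the last step left them, time stands still between calls to the robot, and variables do not carry over. Pictures are saved under pics/ and viewed, and the job is handed in when it is done.

Besides the shell and the picture viewer there is one more tool, called after "Emit:" by a JSON object that holds its "name" and its "arguments", one argument or row to a line. servo_tool: Moves the arm, as the interface text tells. Its arguments: {"type":"object","properties":{"steps":{"type":"string"}},"required":["steps"]}

```bash
mkdir -p pics
python3 - <<'E'
from plant import ctrl, eyes
import cv2, json
s=ctrl.sense(); print({k:(v if not hasattr(v,'round') else v.round(3) if hasattr(v,'shape') else round(v,4)) for k,v in s.items()})
for n in("side","top"):
    im=eyes.snapshot(n); cv2.imwrite(f"pics/{n}0.png",im[:,:,::-1]); print(n,eyes.get_calibration(n))
E
```

```text
{'time': 0.0, 'qpos': array([-1.38 ,  0.312,  0.014,  1.513, -0.004,  1.319, -0.027]), 'joint_velocities': array([ 0.   ,  0.002, -0.   ,  0.001, -0.   ,  0.   ,  0.   ]), 'tau': array([-0.0000e+00, -3.7990e+01,  1.4600e-01, -2.3059e+01,  1.2000e-02,
        1.3000e-02, -0.0000e+00]), 'tcp_pos': array([0.127, 0.534, 0.23 ]), 'tcp_rot': array([ 2.463,  1.948, -0.003]), 'contact_force': array([1.444, 0.01 , 0.242]), 'torque': array([-0.042, -0.024,  0.044]), 'finger_gap': 0.0852118040698065}
side {'intrinsics': array([[427.73376615,   0.        , 288.66632042],
       [  0.        , 427.73376615, 210.71242259],
       [  0.        ,   0.        ,   1.        ]]), 'position': array([ 0.15226292, -0.72423569,  0.7645095 ]), 'orientation': array([-2.18048057,  0.66282567, -0.28633643])}
top {'intrinsics': array([[444.03741087,   0.        , 284.89935738],
       [  0.        , 444.03741087, 211.9986941 ],
       [  0.        ,   0.        ,   1.        ]]), 'position': array([ 0.52249613, -0.02531225,  1.35327901]), 'orientation': array([-2.21335996,  2.17049756, -0.07714285])}
```

View pics/side0.png

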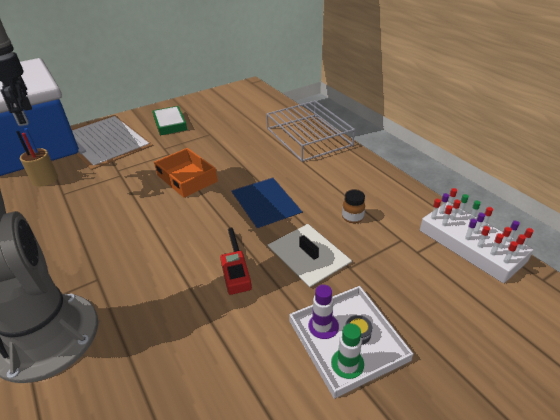

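View pics/top0.png

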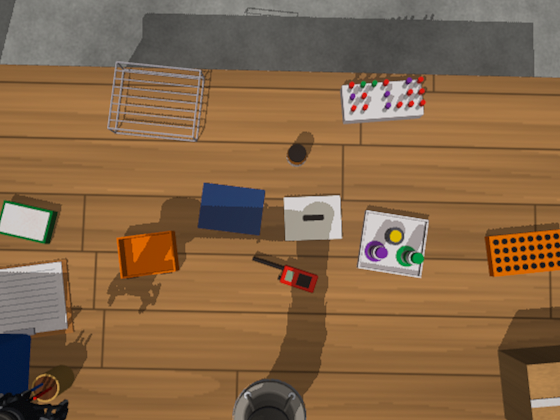

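Top view (up = +x, left = +y): case at (148,255), mat (232,209), lid (313,218), tray (394,243) with purple (376,252) and green (409,257) bottles and tin (396,236), radio (297,278), jar (297,153). Now I'll measure these.

```bash
cat > h.py <<'E'
import numpy as np, cv2
from scipy.spatial.transform import Rotation as R
from plant import ctrl, eyes
def cal(n):
    c=eyes.get_calibration(n); return c["intrinsics"],np.array(c["position"]),R.from_rotvec(c["orientation"]).as_matrix()
def ray(n,uv):
    K,p,M=cal(n); uv=np.atleast_2d(uv).astype(float)
    d=np.c_[(uv[:,0]-K[0,2])/K[0,0],(uv[:,1]-K[1,2])/K[1,1],np.ones(len(uv))]@M.T
    return p,d
def onz(n,uv,z):
    p,d=ray(n,uv); return p+d*((z-p[2])/d[:,2])[:,None]
def proj(n,X):
    K,p,M=cal(n); c=(np.atleast_2d(X)-p)@M; return np.c_[c[:,0]/c[:,2]*K[0,0]+K[0,2],c[:,1]/c[:,2]*K[1,1]+K[1,2]]
def tri(u1,u2):
    p,d=ray("top",u1);q,e=ray("side",u2);d=d[0]/np.linalg.norm(d);e=e[0]/np.linalg.norm(e)
    a=np.linalg.lstsq(np.c_[d,-e],q-p,rcond=None)[0]; A=p+d*a[0];B=q+e*a[1]; return (A+B)/2,np.linalg.norm(A-B)
def snap(n,name=None):
    im=eyes.snapshot(n)
    if name: cv2.imwrite(f"pics/{name}.png",im[:,:,::-1])
    return im
def load(name): return cv2.imread(f"pics/{name}.png")[:,:,::-1]
def mask(im,lo,hi,roi=None,wrap=None):
    h=cv2.cvtColor(np.ascontiguousarray(im),cv2.COLOR_RGB2HSV); m=cv2.inRange(h,lo,hi)
    if roi:
        z=np.zeros_like(m);x0,y0,x1,y1=roi;z[y0:y1,x0:x1]=m[y0:y1,x0:x1];m=z
    return m
def blobs(m,amin=20):
    n,l,s,c=cv2.connectedComponentsWithStats(m)
    return [(l==i,s[i],c[i]) for i in range(1,n) if s[i][4]>=amin]
def rect(m):
    cs,_=cv2.findContours(m,cv2.RETR_EXTERNAL,cv2.CHAIN_APPROX_NONE); c=max(cs,key=cv2.contourArea); return c[:,0,:]
E
python3 - <<'E'
from h import *
np.set_printoptions(precision=4,suppress=True)
for n in("top","side"):
    im=load(n+"0"); 
    big=cv2.resize(np.ascontiguousarray(im),None,fx=3,fy=3,interpolation=cv2.INTER_CUBIC)
    if n=="top": c=[big[480:880,310:1000],big[480:880,1000:1330]]; 
    else: c=[big[780:1200,820:1280],big[400:900,420:1120]]
    for i,x in enumerate(c): cv2.imwrite(f"pics/{n}0_c{i}.png",x[:,:,::-1])
def rectw(n,m,z):
    P=onz(n,rect(m),z)[:,:2]
    r=cv2.minAreaRect((P*1000).astype(np.float32)); return r
im=load("top0")
print("mat",rectw("top",mask(im,(100,80,30),(125,255,160),(190,175,275,245)),.003))
print("lid",rectw("top",mask(im,(0,0,120),(180,70,255),(278,188,348,246)),.012))
print("case",rectw("top",mask(im,(3,190,60),(14,255,255),(105,225,190,285)),.050))
print("tray",rectw("top",mask(im,(0,0,120),(180,40,255),(350,200,435,285)),.025))
E
```

```text
mat ((616.6331787109375, 130.694091796875), (186.94937133789062, 137.10415649414062), 84.22756958007812)
lid ((593.103271484375, -116.77596282958984), (133.57647705078125, 173.61073303222656), 3.359226942062378)
case ((475.7234802246094, 366.3145751953125), (122.6122817993164, 172.6497039794922), 8.412046432495117)
tray ((520.0100708007812, -357.876220703125), (191.1077423095703, 175.4818878173828), 82.13643646240234)
```

```bash
ls pics
```

```text
side0.png
side0_c0.png
side0_c1.png
top0.png
top0_c0.png
top0_c1.png
```

View pics/top0_c0.png

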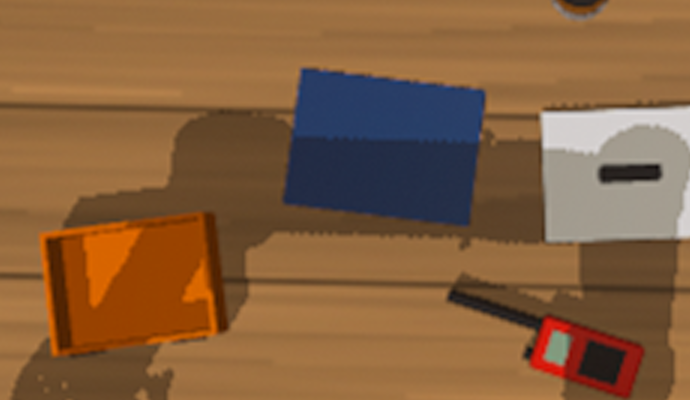

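View pics/top0_c1.png

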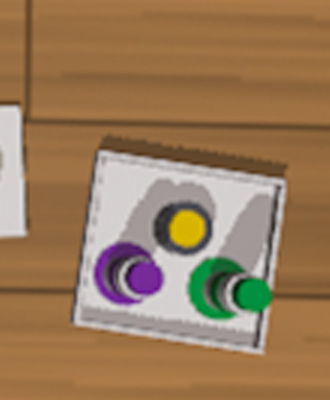

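View pics/side0_c0.png

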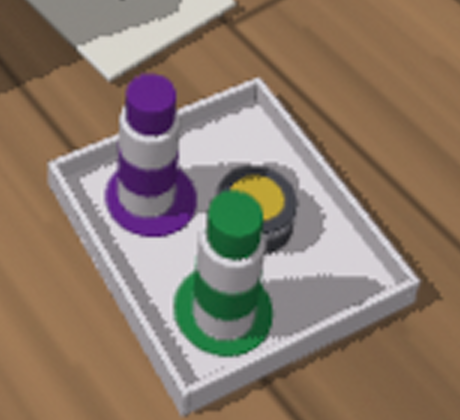

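View pics/side0_c1.png

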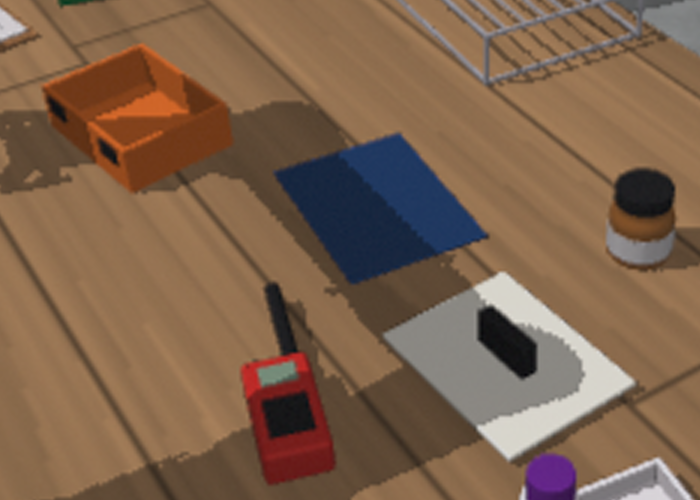

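Run:
```python
from h import *
np.set_printoptions(precision=4,suppress=True)
T=load("top0");S=load("side0")
rt=(350,200,440,285); rs=(285,280,415,395)
P=dict(purple=((128,90,40),(150,255,255)),green=((65,90,30),(90,255,255)),yellow=((20,120,100),(32,255,255)))
import os
for k,(lo,hi) in P.items():
    for n,im,r in(("top",T,rt),("side",S,rs)):
        for b,s,c in blobs(mask(im,lo,hi,r),10): print(k,n,s,c.round(1))
for k,(lo,hi) in dict(gripblack=((0,0,0),(180,120,45))).items():
    for n,im,r in(("top",T,(290,205,335,230)),("side",S,(290,225,330,270))):
        for b,s,c in blobs(mask(im,lo,hi,r),10):
            print(k,n,s,c.round(1)); print(cv2.minAreaRect(rect((b*255).astype(np.uint8))))
```

```text
purple top [365 241  18  21 136] [371.3 249.5]
purple top [375 247  13  11 110] [381.  252.2]
purple side [315 285  17  20 282] [323.2 294.4]
purple side [309 311  30  28 458] [323.7 325.8]
green top [396 246  19  20 177] [403.2 255. ]
green top [411 253  13  11 114] [417.  257.9]
green side [343 323  18  23 334] [351.  334.5]
green side [332 351  32  28 487] [347.1 364.7]
yellow top [389 230  13  13 125] [395.3 235.7]
yellow side [350 319  18  15 137] [360.6 324.2]
gripblack top [304 215  19   5  82] [313.3 217.3]
((313.0, 217.0), (4.0, 18.0), 90.0)
gripblack side [300 236  19  23 248] [308.7 247.1]
((308.5491943359375, 247.0409698486328), (25.991487503051758, 11.139209747314453), 39.80556869506836)
```

Run:
```python
from h import *
from scipy.optimize import least_squares
np.set_printoptions(precision=4,suppress=True)
T=load("top0");S=load("side0")
rt=(350,200,440,285); rs=(285,280,415,395)
P=dict(purple=((128,90,40),(150,255,255)),green=((65,90,30),(90,255,255)))
cap=dict(purple=((381,252.2),(323.2,294.4)),green=((417,257.9),(351,334.5)))
for k,(lo,hi) in P.items():
    for n,im,r,z in(("top",T,rt,.008),("side",S,rs,.008)):
        b=max(blobs(mask(im,lo,hi,r),10),key=lambda q:q[1][4])
        c=rect((b[0]*255).astype(np.uint8))
        c=cv2.convexHull(c)[:,0,:]
        X=onz(n,c,z)[:,:2]
        f=lambda p:np.hypot(*(X-p).T)-.0310
        s=least_squares(f,X.mean(0),loss="soft_l1",f_scale=.002)
        print(k,n,s.x,(f(s.x)*1000).round(1))
    X,e=tri(*cap[k]); print("cap",X,e, onz("top",cap[k][0],.107), onz("side",cap[k][1],.105))
print("tin",tri((395.3,235.7),(360.6,324.2)),onz("top",(395.3,235.7),.034),onz("side",(360.6,324.2),.034))
print("grip",tri((313.3,217.3),(308.7,247.1)),onz("top",(313.3,217.3),.045), onz("side",(308.7,247.1),.034))
def rectw(n,m,z):
    P=onz(n,rect(m),z)[:,:2]
    return cv2.minAreaRect((P*1000).astype(np.float32))
print("mat",rectw("side",mask(S,(100,80,30),(125,255,160),(225,170,310,230)),.003))
print("lid",rectw("side",mask(S,(0,0,120),(180,70,255),(262,220,355,286)),.012))
c=rect(mask(S,(3,150,50),(14,255,255),(150,145,225,200)))
h=cv2.convexHull(c)[:,0,:]; print(np.c_[h,onz("side",h,.05)*1000].round(0))
```

```text
purple top [ 0.4962 -0.3067] [-0.8 -1.  -0.2 -0.3 -2.3 -0.7 -0.6 -1.3 -1.  -0.5 -0.2 -0.6 -0.1 -0.
 -0.2]
purple side [ 0.495  -0.3084] [ 5.  -0.5  0.1 -0.   0.   0.5  1.   0.8  0.4  0.8  0.8 -0.1 -0.3  0.4
 10.7]
cap [ 0.4945 -0.3043  0.1043] 0.0007352665532688635 [[ 0.4949 -0.3039  0.107 ]] [[ 0.4938 -0.3046  0.105 ]]
green top [ 0.4831 -0.4019] [-0.6 -1.  -0.9 -1.3 -0.7 -0.4 -0.7 -0.3 -0.1 -0.1 -0.4 -0. ]
green side [ 0.4817 -0.4036] [-1.5  0.3  0.4  0.3 -0.1 -0.3 -0.4 -0.4  0.2  0.1  0.2  0.   0.6 -0.4
 -0.2  0.5  0.1  0.6]
cap [ 0.4806 -0.4053  0.105 ] 0.0006733842743661202 [[ 0.4809 -0.4049  0.107 ]] [[ 0.4803 -0.4051  0.105 ]]
tin (array([ 0.5444, -0.363 ,  0.0361]), np.float64(0.0036243406790006766)) [[ 0.5429 -0.3625  0.034 ]] [[ 0.5471 -0.3629  0.034 ]]
grip (array([ 0.5929, -0.1181,  0.0276]), np.float64(0.0006533192361182771)) [[ 0.5923 -0.1171  0.045 ]] [[ 0.5888 -0.1232  0.034 ]]
mat ((614.0615234375, 127.64105987548828), (189.75819396972656, 137.74240112304688), 84.20152282714844)
lid ((590.5825805664062, -119.3563461303711), (134.5103759765625, 172.9990692138672), 3.1109416484832764)
[[188. 148. 522. 450.  50.]
 [191. 150. 525. 433.  50.]
 [205. 160. 537. 354.  50.]
 [213. 166. 543. 310.  50.]
 [215. 168. 543. 296.  50.]
 [216. 173. 534. 271.  50.]
 [217. 179. 523. 241.  50.]
 [217. 181. 518. 232.  50.]
 [205. 187. 478. 225.  50.]
 [184. 197. 410. 216.  50.]
 [183. 197. 408. 218.  50.]
 [171. 187. 398. 281.  50.]
 [157. 175. 386. 361.  50.]
 [155. 169. 392. 395.  50.]
 [154. 165. 397. 418.  50.]
 [154. 161. 405. 439.  50.]
 [158. 159. 419. 443.  50.]
 [165. 156. 443. 447.  50.]
 [184. 148. 511. 458.  50.]]
```

Poses agree across views to about 3 mm (discs 96.1 mm apart, tray yaw −7.9°). Next is a small planner that converts targets into tool-axis deltas.

```bash
cat > plan.py <<'E'
# usage: plan.py "x y z psi" ...  -> rows in tool axes between waypoints (mm, world; psi=azimuth of tool x)
import sys; from h import *
s=ctrl.sense(); p=np.array(s["tcp_pos"])*1000; M=R.from_rotvec(s["tcp_rot"]).as_matrix()
psi=np.degrees(np.arctan2(M[1,0],M[0,0]))
print("t",round(s["time"],2),"tcp",p.round(1),"psi",psi.round(2),"toolz",M[:,2].round(4),"F",np.round(s["contact_force"],1),"gap",round(s["finger_gap"]*1000,1))
step=float(sys.argv[1])
for a in sys.argv[2:]:
    t=np.array(a.split(),float); d=t[:3]-p; dp=(t[3]-psi+180)%360-180
    n=int(max(np.ceil(np.linalg.norm(d)/step),np.ceil(abs(dp)/10.0),1)); out=[]
    for i in range(n):
        c=np.radians(psi+dp*i/n); e=d/n
        out.append("%.1f %.1f %.1f 0 0 %.2f"%(e[0]*np.cos(c)+e[1]*np.sin(c),e[0]*np.sin(c)-e[1]*np.cos(c),-e[2],-dp/n))
    print(a,"| n",n); print("  "+"; ".join(out) if dp>0.3 or dp<-.3 else "  "+out[0]+"  x%d"%n)
    p=t[:3];psi=t[3]
E
python3 plan.py 45 "420 300 215 82.1" "520 0 215 82.1" "494 -304 215 82.1" "494 -304 52 82.1"
```

```text
t 0.1 tcp [126.7 534.5 230.3] psi 76.67 toolz [-4.e-04 -2.e-03 -1.e+00] F [-0.1  0.3  0.4] gap 85.2
420 300 215 82.1 | n 9
  -17.8 37.7 1.7 0 0 -0.60; -18.2 37.5 1.7 0 0 -0.60; -18.6 37.3 1.7 0 0 -0.60; -19.0 37.1 1.7 0 0 -0.60; -19.4 36.9 1.7 0 0 -0.60; -19.8 36.7 1.7 0 0 -0.60; -20.2 36.5 1.7 0 0 -0.60; -20.6 36.3 1.7 0 0 -0.60; -21.0 36.1 1.7 0 0 -0.60
520 0 215 82.1 | n 8
  -35.4 17.5 -0.0 0 0 -0.00  x8
494 -304 215 82.1 | n 7
  -43.5 2.3 -0.0 0 0 -0.00  x7
494 -304 52 82.1 | n 4
  0.0 0.0 40.8 0 0 -0.00  x4
```

Emit:
{"name": "servo_tool", "arguments": {
  "steps": "85 -18 37.5 2 0 0 -0.6; 85 -18 37.5 2 0 0 -0.6; 85 -18.5 37.5 2 0 0 -0.6; 85 -19 37 2 0 0 -0.6; 85 -19.5 37 2 0 0 -0.6; 85 -20 37 2 0 0 -0.6; 85 -20 36.5 2 0 0 -0.6; 85 -20.5 36.5 1 0 0 -0.6; 85 -21 36 0 0 0 -0.6"
}}

```text
time: 1.23
tcp_pos: [0.4209, 0.2995, 0.2157]
tcp_rot: [-2.369, -2.063, 0.002]
contact_force: [-0.4, 0.6, -1.0]
finger_gap: 0.0848
```

Emit:
{"name": "servo_tool", "arguments": {
  "steps": "85 -35.5 17.5 0 0 0 0; 85 -35.5 17.5 0 0 0 0; 85 -35.5 17.5 0 0 0 0; 85 -35.5 17.5 0 0 0 0; 85 -35.5 17.5 0 0 0 0; 85 -35.5 17.5 0 0 0 0; 85 -35.5 17.5 0 0 0 0; 85 -35.5 17.5 0 0 0 0"
}}

```text
time: 2.22
tcp_pos: [0.5197, -0.001, 0.2159]
tcp_rot: [-2.369, -2.062, 0.001]
contact_force: [0.8, 0.5, -0.2]
finger_gap: 0.085
```

```bash
python3 plan.py 45 "494 -304 215 82.1" "494 -304 150 82.1" "494 -304 52 82.1"
```

```text
t 2.23 tcp [519.7  -1.  215.9] psi 82.08 toolz [-9.e-04  1.e-04 -1.e+00] F [ 0.8  0.5 -0.2] gap 85.0
494 -304 215 82.1 | n 7
  -43.4 2.3 0.1 0 0 -0.00  x7
494 -304 150 82.1 | n 2
  0.0 0.0 32.5 0 0 -0.00  x2
494 -304 52 82.1 | n 3
  0.0 0.0 32.7 0 0 -0.00  x3
```

Emit:
{"name": "servo_tool", "arguments": {
  "steps": "85 -43.4 2.3 0 0 0 0; 85 -43.4 2.3 0 0 0 0; 85 -43.4 2.3 0 0 0 0; 85 -43.4 2.3 0 0 0 0; 85 -43.4 2.3 0 0 0 0; 85 -43.4 2.3 0 0 0 0; 85 -43.4 2.3 0 0 0 0; 85 0 0 35 0 0 0; 85 0 0 30 0 0 0"
}}

```text
time: 3.35
tcp_pos: [0.4931, -0.3036, 0.1499]
tcp_rot: [-2.371, -2.06, 0.0]
contact_force: [0.0, -0.7, 0.5]
finger_gap: 0.0853
```

```bash
python3 plan.py 45 "494 -304 52 82.1"
python3 - <<'E'
from h import *
a=snap("top","top1");b=snap("side","side1")
c=np.hstack([cv2.resize(a[180:300,330:450],(380,380)),cv2.resize(b[250:400,270:420],(380,380))]);cv2.imwrite("pics/c1.png",c[:,:,::-1])
E
```

```text
t 3.35 tcp [ 493.1 -303.6  149.9] psi 81.96 toolz [-7.e-04  4.e-04 -1.e+00] F [ 0.  -0.7  0.5] gap 85.3
494 -304 52 82.1 | n 3
  -0.1 0.3 32.6 0 0 -0.05  x3
```

View pics/c1.png

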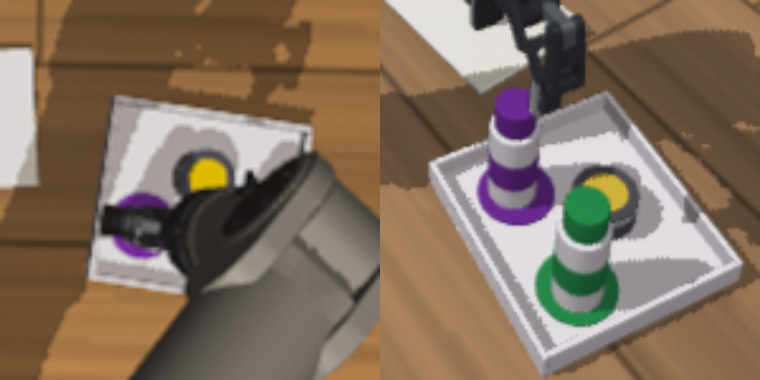

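The side crop shows both fingers straddling the purple cap; the tool is centred. Descending.

Emit:
{"name": "servo_tool", "arguments": {
  "steps": "85 0 0.5 33 0 0 0; 85 0 0.5 33 0 0 0; 85 0 0 20 0 0 0; 85 0 0 12 0 0 0; 85 0 0 0 0 0 0"
}}

```text
time: 4.08
tcp_pos: [0.4949, -0.303, 0.0533]
tcp_rot: [-2.369, -2.062, 0.0]
contact_force: [0.3, -0.7, -0.5]
finger_gap: 0.0853
```

Emit:
{"name": "servo_tool", "arguments": {
  "steps": "50 0 0 0 0 0 0; 50 0 0 0 0 0 0; 40 0 0 0 0 0 0; 34 0 0 0 0 0 0; 30 0 0 0 0 0 0; 30 0 0 0 0 0 0; 30 0 0 0 0 0 0; 30 0 0 0 0 0 0"
}}

```text
time: 5.08
tcp_pos: [0.4953, -0.3039, 0.0542]
tcp_rot: [2.369, 2.061, 0.001]
contact_force: [-0.3, -0.3, 6.9]
finger_gap: 0.0387
```

Emit:
{"name": "servo_tool", "arguments": {
  "steps": "30 0 0 -15 0 0 0; 30 0 0 -30 0 0 0; 30 0 0 -40 0 0 0; 30 0 0 -40 0 0 0; 30 0 0 -15 0 0 0"
}}

```text
time: 5.7
tcp_pos: [0.4957, -0.3038, 0.196]
tcp_rot: [2.367, 2.06, 0.003]
contact_force: [1.3, 0.4, -1.7]
finger_gap: 0.0389
```

```bash
python3 plan.py 42 "570 -50 195 82.1" "620 177 195 82.1" "620 177 60 82.1"
python3 - <<'E'
from h import *
b=snap("side","side2");cv2.imwrite("pics/c2.png",cv2.resize(b[200:400,220:420],(600,600))[:,:,::-1])
E
```

```text
t 5.7 tcp [ 495.7 -303.8  196. ] psi 82.07 toolz [ 0.0038 -0.0019 -1.    ] F [ 1.3  0.4 -1.7] gap 38.9
570 -50 195 82.1 | n 7
  37.4 5.5 0.1 0 0 -0.00  x7
620 177 195 82.1 | n 6
  38.6 3.1 -0.0 0 0 -0.00  x6
620 177 60 82.1 | n 4
  0.0 0.0 33.8 0 0 -0.00  x4
```

View pics/c2.png

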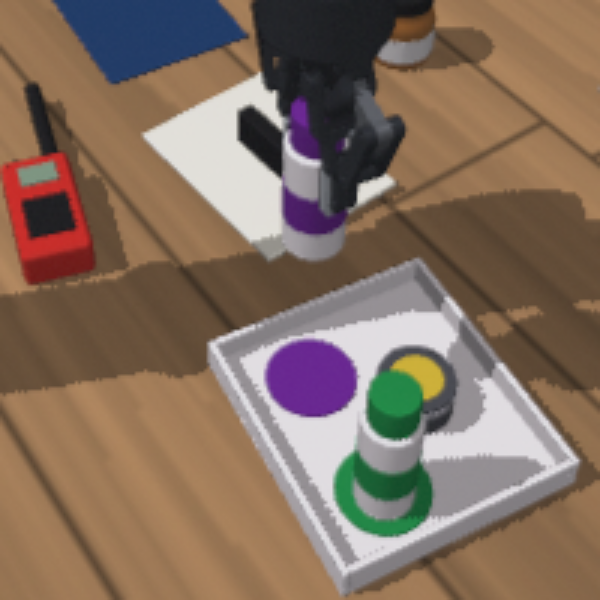

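The purple bottle hangs upright in the gripper, and the purple disc in the tray is bare, at about crop (310,377).

Emit:
{"name": "servo_tool", "arguments": {
  "steps": "30 20 3 0 0 0 0; 30 37.4 5.5 0 0 0 0; 30 37.4 5.5 0 0 0 0; 30 37.4 5.5 0 0 0 0; 30 37.4 5.5 0 0 0 0; 30 37.4 5.5 0 0 0 0; 30 37.4 5 0 0 0 0; 30 37 4.5 0 0 0 0; 30 38.5 4 0 0 0 0; 30 38.5 3 0 0 0 0"
}}

```text
time: 7.0
tcp_pos: [0.5897, 0.0467, 0.1911]
tcp_rot: [-2.368, -2.061, 0.005]
contact_force: [0.4, -0.6, 0.2]
finger_gap: 0.0386
```

Emit:
{"name": "servo_tool", "arguments": {
  "steps": "30 38.5 3 0 0 0 0; 30 38.5 3 0 0 0 0; 30 38.5 3 0 0 0 0; 30 20 1.5 0 0 0 0; 30 0 0 0 0 0 0"
}}

```text
time: 7.62
tcp_pos: [0.619, 0.1796, 0.1916]
tcp_rot: [-2.366, -2.065, 0.004]
contact_force: [-0.4, -0.1, -0.9]
finger_gap: 0.0386
```

```bash
python3 plan.py 42 "620 177 195 82.1" "620 177 60 82.1" "620 177 49 82.1"
python3 - <<'E'
from h import *
a=snap("top","top3");b=snap("side","side3")
c=np.hstack([cv2.resize(a[120:270,150:300],(380,380)),cv2.resize(b[120:270,200:350],(380,380))]);cv2.imwrite("pics/c3.png",c[:,:,::-1])
E
```

```text
t 7.62 tcp [619.  179.6 191.6] psi 82.24 toolz [-2.9e-03 -5.0e-04 -1.0e+00] F [-0.4 -0.1 -0.9] gap 38.6
620 177 195 82.1 | n 1
  -2.4 1.4 -3.4 0 0 0.14  x1
620 177 60 82.1 | n 4
  0.0 0.0 33.8 0 0 -0.00  x4
620 177 49 82.1 | n 1
  0.0 0.0 11.0 0 0 -0.00  x1
```

View pics/c3.png

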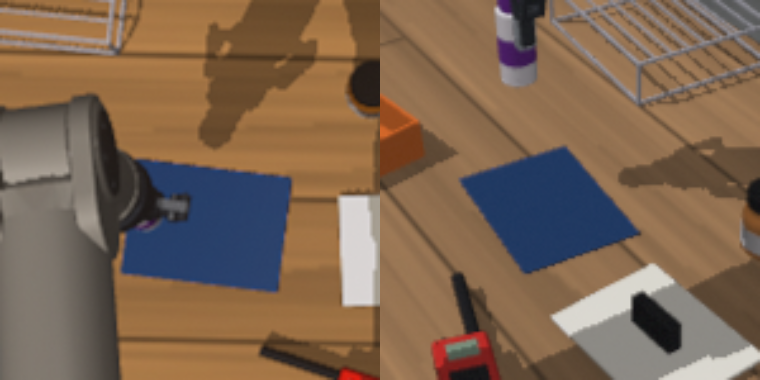

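Emit:
{"name": "servo_tool", "arguments": {
  "steps": "30 -2 1 30 0 0 0; 30 0 0 35 0 0 0; 30 0 0 35 0 0 0; 30 0 0 25 0 0 0; 30 0 0 10 0 0 0; 30 0 0 0 0 0 0"
}}

```text
time: 8.48
tcp_pos: [0.6206, 0.1743, 0.0583]
tcp_rot: [2.372, 2.06, -0.002]
contact_force: [0.8, 0.3, -0.6]
finger_gap: 0.0387
```

Emit:
{"name": "servo_tool", "arguments": {
  "steps": "30 0 0 3 0 0 0; 30 0 0 1.5 0 0 0; 30 0 0 0 0 0 0"
}}

```text
time: 8.85
tcp_pos: [0.6209, 0.1761, 0.0543]
tcp_rot: [2.369, 2.063, 0.001]
contact_force: [0.4, -0.5, -0.3]
finger_gap: 0.0389
```

```bash
python3 plan.py 42 "620 177 49 82.1"
```

```text
t 8.85 tcp [620.9 176.1  54.3] psi 82.08 toolz [ 7.e-04  3.e-04 -1.e+00] F [ 0.4 -0.5 -0.3] gap 38.9
620 177 49 82.1 | n 1
  0.7 -1.0 5.3 0 0 -0.02  x1
```

Emit:
{"name": "servo_tool", "arguments": {
  "steps": "30 0 0 3 0 0 0; 30 0 0 1 0 0 0; 30 0 0 1 0 0 0; 30 0 0 0.5 0 0 0; 30 0 0 0 0 0 0"
}}

```text
time: 9.48
tcp_pos: [0.6206, 0.176, 0.0493]
tcp_rot: [-2.37, -2.062, -0.0]
contact_force: [-2.5, -0.8, 5.1]
finger_gap: 0.0389
```

Emit:
{"name": "servo_tool", "arguments": {
  "steps": "42 0 0 0 0 0 0; 46 0 0 0 0 0 0; 55 0 0 0 0 0 0; 70 0 0 0 0 0 0; 85 0 0 0 0 0 0; 85 0 0 0 0 0 0; 85 0 0 -10 0 0 0; 85 0 0 -40 0 0 0; 85 0 0 -55 0 0 0; 85 0 0 -45 0 0 0"
}}

```text
time: 10.72
tcp_pos: [0.6213, 0.1759, 0.2016]
tcp_rot: [2.369, 2.061, 0.004]
contact_force: [0.7, 0.8, -0.6]
finger_gap: 0.0851
```

```bash
python3 plan.py 44 "570 -30 205 82.1" "481 -405 205 82.1" "481 -405 54 82.1"
python3 - <<'E'
from h import *
b=snap("side","side4");cv2.imwrite("pics/c4.png",cv2.resize(b[100:260,190:350],(600,600))[:,:,::-1])
E
```

```text
t 10.72 tcp [621.3 175.9 201.6] psi 82.06 toolz [ 2.9e-03  6.0e-04 -1.0e+00] F [ 0.7  0.8 -0.6] gap 85.1
570 -30 205 82.1 | n 5
  -42.2 -4.5 -0.7 0 0 -0.01  x5
481 -405 205 82.1 | n 9
  -42.6 -4.1 -0.0 0 0 -0.00  x9
481 -405 54 82.1 | n 4
  0.0 0.0 37.8 0 0 -0.00  x4
```

View pics/c4.png

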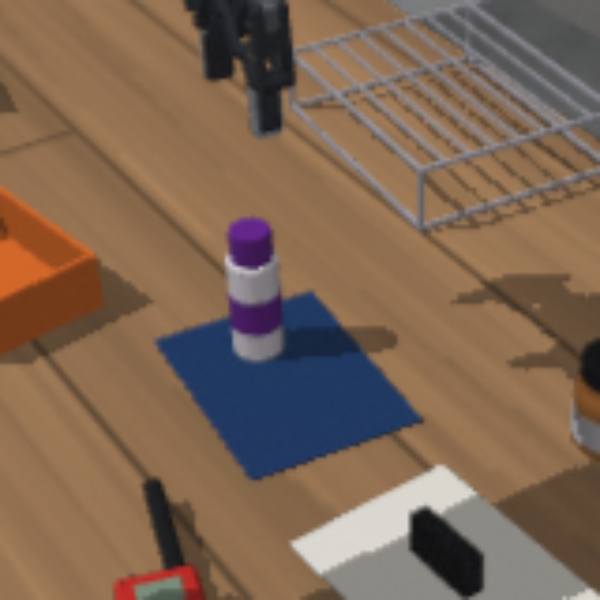

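The purple bottle stands upright on the mat (foot at crop (258,350)), well inside it. Next, the green one.

Emit:
{"name": "servo_tool", "arguments": {
  "steps": "85 -30 -3 0 0 0 0; 85 -42.5 -4.2 0 0 0 0; 85 -42.5 -4.2 0 0 0 0; 85 -42.5 -4.2 0 0 0 0; 85 -42.5 -4.2 0 0 0 0; 85 -42.5 -4.2 0 0 0 0; 85 -42.5 -4.2 0 0 0 0; 85 -42.5 -4.2 0 0 0 0; 85 -42.5 -4.2 0 0 0 0; 85 -42.5 -4.2 0 0 0 0"
}}

```text
time: 12.02
tcp_pos: [0.5231, -0.2283, 0.1991]
tcp_rot: [2.369, 2.062, 0.002]
contact_force: [0.6, -0.1, -0.1]
finger_gap: 0.0852
```

Emit:
{"name": "servo_tool", "arguments": {
  "steps": "85 -42.5 -4.2 0 0 0 0; 85 -42.5 -4.2 0 0 0 0; 85 -42.5 -4.2 0 0 0 0; 85 -42.5 -4.2 0 0 0 0; 85 0 0 30 0 0 0; 85 0 0 20 0 0 0; 85 0 0 0 0 0 0"
}}

```text
time: 12.9
tcp_pos: [0.4823, -0.392, 0.1469]
tcp_rot: [-2.367, -2.06, 0.001]
contact_force: [1.7, -0.1, 0.7]
finger_gap: 0.0847
```

```bash
python3 plan.py 44 "481 -405 54 82.1"
```

```text
t 12.9 tcp [ 482.3 -392.   146.9] psi 82.06 toolz [-0.0026  0.0025 -1.    ] F [ 1.7 -0.1  0.7] gap 84.7
481 -405 54 82.1 | n 3
  -4.4 0.2 31.0 0 0 -0.01  x3
```

Emit:
{"name": "servo_tool", "arguments": {
  "steps": "85 -13 0.5 0 0 0 0; 85 0 0 33 0 0 0; 85 0 0 33 0 0 0; 85 0 0 18 0 0 0; 85 0 0 9 0 0 0; 85 0 0 0 0 0 0; 50 0 0 0 0 0 0; 50 0 0 0 0 0 0; 40 0 0 0 0 0 0"
}}

```text
time: 14.02
tcp_pos: [0.4823, -0.406, 0.0559]
tcp_rot: [2.369, 2.062, 0.001]
contact_force: [0.5, 0.8, 0.9]
finger_gap: 0.0398
```

Emit:
{"name": "servo_tool", "arguments": {
  "steps": "34 0 0 0 0 0 0; 30 0 0 0 0 0 0; 30 0 0 0 0 0 0; 30 0 0 0 0 0 0; 30 0 0 0 0 0 0"
}}

```text
time: 14.65
tcp_pos: [0.4826, -0.4061, 0.0562]
tcp_rot: [2.368, 2.062, 0.001]
contact_force: [-0.2, 2.2, 4.9]
finger_gap: 0.0388
```

Emit:
{"name": "servo_tool", "arguments": {
  "steps": "30 0 0 -15 0 0 0; 30 0 0 -30 0 0 0; 30 0 0 -40 0 0 0; 30 0 0 -40 0 0 0; 30 0 0 -20 0 0 0; 30 0 0 0 0 0 0"
}}

```text
time: 15.4
tcp_pos: [0.4822, -0.4071, 0.2024]
tcp_rot: [2.367, 2.059, 0.0]
contact_force: [-0.4, 0.5, -0.6]
finger_gap: 0.0389
```

```bash
python3 plan.py 42 "611 81 198 82.1"
```

```text
t 15.4 tcp [ 482.2 -407.1  202.4] psi 82.04 toolz [ 0.0027 -0.0028 -1.    ] F [-0.4  0.5 -0.6] gap 38.9
611 81 198 82.1 | n 13
  38.6 4.6 0.3 0 0 -0.00  x13
```

Emit:
{"name": "servo_tool", "arguments": {
  "steps": "30 20 2.5 0 0 0 0; 30 38.5 4.6 0 0 0 0; 30 38.5 4.6 0 0 0 0; 30 38.5 4.6 0 0 0 0; 30 38.5 4.6 0 0 0 0; 30 38.5 4.6 0 0 0 0; 30 38.5 4.6 0 0 0 0; 30 38.5 4.6 0 0 0 0; 30 38.5 4.6 0 0 0 0; 30 38.5 4.6 0 0 0 0"
}}

```text
time: 16.65
tcp_pos: [0.5746, -0.0454, 0.1983]
tcp_rot: [-2.365, -2.062, 0.003]
contact_force: [0.6, -0.3, -1.0]
finger_gap: 0.0387
```

Emit:
{"name": "servo_tool", "arguments": {
  "steps": "30 38.5 4.6 0 0 0 0; 30 38.5 4.6 0 0 0 0; 30 38.5 4.6 0 0 0 0; 30 18 2 0 0 0 0; 30 0 0 0 0 0 0; 30 0 0 0 0 0 0"
}}

```text
time: 17.4
tcp_pos: [0.6095, 0.0783, 0.2]
tcp_rot: [2.372, 2.058, -0.003]
contact_force: [0.0, -0.8, -1.1]
finger_gap: 0.0388
```

```bash
python3 plan.py 42 "611 81 198 82.1" "611 81 54 82.1"
```

```text
t 17.4 tcp [609.5  78.3 200. ] psi 81.89 toolz [-0.001  -0.0022 -1.    ] F [ 0.  -0.8 -1.1] gap 38.8
611 81 198 82.1 | n 1
  2.8 1.2 2.0 0 0 -0.21  x1
611 81 54 82.1 | n 4
  0.0 0.0 36.0 0 0 -0.00  x4
```

Emit:
{"name": "servo_tool", "arguments": {
  "steps": "30 3 1 30 0 0 0; 30 0 0 35 0 0 0; 30 0 0 35 0 0 0; 30 0 0 30 0 0 0; 30 0 0 12 0 0 0; 30 0 0 3 0 0 0; 30 0 0 0 0 0 0; 30 0 0 0 0 0 0"
}}

```text
time: 18.4
tcp_pos: [0.6125, 0.0838, 0.0568]
tcp_rot: [2.369, 2.061, 0.004]
contact_force: [0.4, -0.4, -1.0]
finger_gap: 0.0389
```

```bash
python3 plan.py 42 "611 81 51.2 82.1"
```

```text
t 18.4 tcp [612.5  83.8  56.8] psi 82.06 toolz [ 2.8e-03  4.0e-04 -1.0e+00] F [ 0.4 -0.4 -1. ] gap 38.9
611 81 51.2 82.1 | n 1
  -3.0 -1.1 5.6 0 0 -0.04  x1
```

Emit:
{"name": "servo_tool", "arguments": {
  "steps": "30 0 0 3 0 0 0; 30 0 0 1 0 0 0; 30 0 0 1 0 0 0; 30 0 0 0.8 0 0 0; 30 0 0 0 0 0 0"
}}

```text
time: 19.02
tcp_pos: [0.6116, 0.084, 0.0512]
tcp_rot: [-2.37, -2.062, -0.001]
contact_force: [-3.4, 0.7, 6.8]
finger_gap: 0.0389
```

Emit:
{"name": "servo_tool", "arguments": {
  "steps": "42 0 0 0 0 0 0; 46 0 0 0 0 0 0; 55 0 0 0 0 0 0; 70 0 0 0 0 0 0; 80 0 0 0 0 0 0; 80 0 0 0 0 0 0; 80 0 0 -10 0 0 0; 80 0 0 -40 0 0 0; 80 0 0 -55 0 0 0; 80 0 0 -45 0 0 0"
}}

```text
time: 20.27
tcp_pos: [0.612, 0.0837, 0.2027]
tcp_rot: [2.369, 2.061, 0.004]
contact_force: [0.7, 0.1, 0.1]
finger_gap: 0.0799
```

```bash
python3 plan.py 44 "543.5 -362.5 205 82.1" "543 -362.5 40 82.1"
```

```text
t 20.27 tcp [612.   83.7 202.7] psi 82.05 toolz [ 2.8e-03  3.0e-04 -1.0e+00] F [0.7 0.1 0.1] gap 79.9
543.5 -362.5 205 82.1 | n 11
  -41.0 -0.6 -0.2 0 0 -0.00  x11
543 -362.5 40 82.1 | n 4
  -0.0 -0.1 41.2 0 0 -0.00  x4
```

Run:
```python
from h import *
np.set_printoptions(precision=4,suppress=True)
T=snap("top","top5");S=snap("side","side5")
c=np.hstack([cv2.resize(T[130:290,290:450],(380,380)),cv2.resize(S[100:260,190:350],(380,380))]);cv2.imwrite("pics/c5.png",c[:,:,::-1])
y=[max(blobs(mask(im,(20,120,100),(32,255,255),r),10),key=lambda q:q[1][4]) for im,r in((T,(350,200,440,285)),(S,(285,280,415,395)))]
print([b[1] for b in y],[b[2] for b in y])
print(tri(y[0][2],y[1][2]),onz("top",y[0][2],.034),onz("side",y[1][2],.034))
```

```text
[array([389, 230,  13,  13, 129], dtype=int32), array([350, 318,  18,  16, 217], dtype=int32)] [array([395.093 , 235.6357]), array([358.5438, 325.4101])]
(array([ 0.5429, -0.3621,  0.0324]), np.float64(0.0005429168464579866)) [[ 0.5431 -0.3618  0.034 ]] [[ 0.5418 -0.3628  0.034 ]]
```

View pics/c5.png

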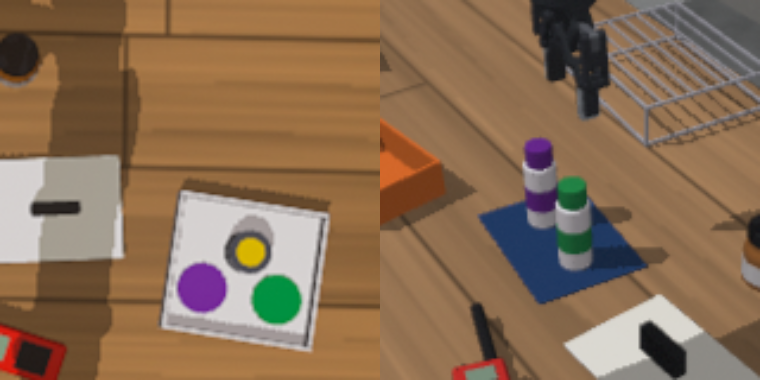

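Both bottles stand on the mat, and the tin is clear at (0.5425, −0.362). The triangulated label height of 0.032 fits the expected 0.034.

Emit:
{"name": "servo_tool", "arguments": {
  "steps": "85 -25 0 0 0 0 0; 85 -42 -0.6 0 0 0 0; 85 -42 -0.6 0 0 0 0; 85 -42 -0.6 0 0 0 0; 85 -42 -0.6 0 0 0 0; 85 -42 -0.6 0 0 0 0; 85 -42 -0.6 0 0 0 0; 85 -42 -0.6 0 0 0 0; 85 -42 -0.6 0 0 0 0; 85 -42 -0.6 0 0 0 0"
}}

```text
time: 21.62
tcp_pos: [0.5501, -0.3157, 0.1996]
tcp_rot: [-2.37, -2.063, -0.0]
contact_force: [1.3, -0.6, -0.1]
finger_gap: 0.0852
```

Emit:
{"name": "servo_tool", "arguments": {
  "steps": "85 -42 -0.6 0 0 0 0; 85 -6 -0.6 15 0 0 0; 85 0 0 35 0 0 0; 85 0 0 35 0 0 0; 85 0 0 35 0 0 0; 85 0 0 20 0 0 0; 85 0 0 0 0 0 0; 85 0 0 0 0 0 0"
}}

```text
time: 22.62
tcp_pos: [0.5437, -0.3625, 0.061]
tcp_rot: [2.367, 2.061, 0.001]
contact_force: [0.3, -0.2, 0.0]
finger_gap: 0.085
```

```bash
python3 plan.py 44 "542.5 -362.3 12 82.1";python3 - <<'E'
from h import *
from scipy.optimize import least_squares
np.set_printoptions(precision=4,suppress=True)
P=dict(purple=((128,90,40),(150,255,255)),green=((65,90,30),(90,255,255)))
for k,(lo,hi) in P.items():
    for n,r in(("top",(350,200,440,285)),("side",(285,280,415,395))):
        b=max(blobs(mask(load(n+"5"),lo,hi,r),10),key=lambda q:q[1][4]); print(k,n,onz(n,b[2],.008)[0])
E
```

```text
t 22.62 tcp [ 543.7 -362.5   61. ] psi 82.08 toolz [ 0.0023 -0.0016 -1.    ] F [ 0.3 -0.2  0. ] gap 85.0
542.5 -362.3 12 82.1 | n 2
  0.0 -0.6 24.5 0 0 -0.01  x2
purple top [ 0.4967 -0.3066  0.008 ]
purple side [ 0.4944 -0.3094  0.008 ]
green top [ 0.4836 -0.4019  0.008 ]
green side [ 0.4815 -0.4041  0.008 ]
```

Emit:
{"name": "servo_tool", "arguments": {
  "steps": "85 0 -0.5 25 0 0 0; 85 0 0 20 0 0 0; 85 0 0 5 0 0 0; 85 0 0 0 0 0 0; 65 0 0 0 0 0 0; 58 0 0 0 0 0 0; 58 0 0 0 0 0 0"
}}

```text
time: 23.5
tcp_pos: [0.5424, -0.362, 0.01]
tcp_rot: [2.369, 2.062, 0.0]
contact_force: [-0.3, 0.5, -0.2]
finger_gap: 0.0582
```

```bash
python3 plan.py 44 "542.5 -362.3 11 82.1"
python3 - <<'E'
from h import *
a=snap("top","top6");b=snap("side","side6")
c=np.hstack([cv2.resize(a[180:300,330:450],(380,380)),cv2.resize(b[270:400,290:420],(380,380))]);cv2.imwrite("pics/c6.png",c[:,:,::-1])
E
```

```text
t 23.5 tcp [ 542.4 -362.    10. ] psi 82.07 toolz [ 7.e-04 -4.e-04 -1.e+00] F [-0.3  0.5 -0.2] gap 58.2
542.5 -362.3 11 82.1 | n 1
  -0.3 0.1 -1.0 0 0 -0.03  x1
```

View pics/c6.png

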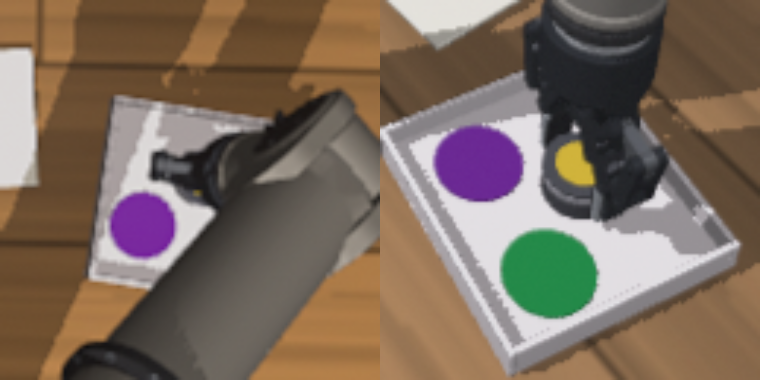

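The fingers straddle the tin (yellow label at crop (575,160)) with no contact. Closing and lifting.

Emit:
{"name": "servo_tool", "arguments": {
  "steps": "52 0 0 0 0 0 0; 48 0 0 0 0 0 0; 45 0 0 0 0 0 0; 45 0 0 0 0 0 0; 45 0 0 0 0 0 0; 45 0 0 -10 0 0 0; 45 0 0 -20 0 0 0; 45 0 0 -20 0 0 0; 45 0 0 0 0 0 0"
}}

```text
time: 24.72
tcp_pos: [0.5439, -0.3634, 0.0627]
tcp_rot: [2.365, 2.059, 0.002]
contact_force: [0.1, 0.3, -1.9]
finger_gap: 0.0525
```

```bash
python3 plan.py 44 "540 -360 190 90"
python3 - <<'E'
from h import *
b=snap("side","side7")
cv2.imwrite("pics/c7.png",cv2.resize(b[270:400,290:420],(500,500))[:,:,::-1])
E
```

```text
t 24.73 tcp [ 543.9 -363.4   62.7] psi 82.07 toolz [ 0.005  -0.0035 -1.    ] F [ 0.1  0.3 -1.9] gap 52.5
540 -360 190 90 | n 3
  0.9 -1.4 -42.4 0 0 -2.64; 1.0 -1.4 -42.4 0 0 -2.64; 1.1 -1.3 -42.4 0 0 -2.64
```

View pics/c7.png

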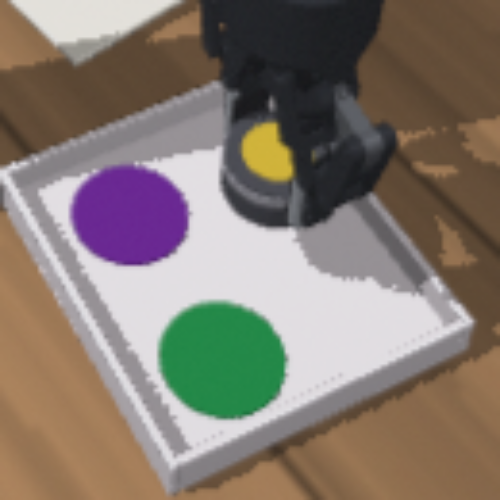

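Emit:
{"name": "servo_tool", "arguments": {
  "steps": "45 0 0 -30 0 0 0; 45 0 0 -40 0 0 0; 45 0 0 -40 0 0 0; 45 0 0 -15 0 0 0; 45 0 0 0 0 0 0"
}}

```text
time: 25.4
tcp_pos: [0.5423, -0.362, 0.1845]
tcp_rot: [2.369, 2.062, 0.001]
contact_force: [0.5, -0.4, -1.7]
finger_gap: 0.052
```

```bash
python3 plan.py 41 "500 0 190 90" "474 371 190 98.4" "474 371 60 98.4"
```

```text
t 25.4 tcp [ 542.3 -362.   184.5] psi 82.06 toolz [ 7.e-04 -3.e-04 -1.e+00] F [ 0.5 -0.4 -1.7] gap 52.0
500 0 190 90 | n 9
  39.2 -10.2 -0.6 0 0 -0.88; 39.3 -9.6 -0.6 0 0 -0.88; 39.5 -9.0 -0.6 0 0 -0.88; 39.6 -8.4 -0.6 0 0 -0.88; 39.7 -7.8 -0.6 0 0 -0.88; 39.9 -7.2 -0.6 0 0 -0.88; 40.0 -6.5 -0.6 0 0 -0.88; 40.1 -5.9 -0.6 0 0 -0.88; 40.1 -5.3 -0.6 0 0 -0.88
474 371 190 98.4 | n 10
  37.1 -2.6 -0.0 0 0 -0.84; 37.1 -2.1 -0.0 0 0 -0.84; 37.2 -1.5 -0.0 0 0 -0.84; 37.2 -1.0 -0.0 0 0 -0.84; 37.2 -0.4 -0.0 0 0 -0.84; 37.2 0.1 -0.0 0 0 -0.84; 37.2 0.7 -0.0 0 0 -0.84; 37.2 1.2 -0.0 0 0 -0.84; 37.1 1.8 -0.0 0 0 -0.84; 37.1 2.3 -0.0 0 0 -0.84
474 371 60 98.4 | n 4
  0.0 0.0 32.5 0 0 -0.00  x4
```

Emit:
{"name": "servo_tool", "arguments": {
  "steps": "45 20 -5 -1 0 0 -0.9; 45 39 -10 -1 0 0 -0.9; 45 39.5 -9 -1 0 0 -0.9; 45 39.5 -8.5 -1 0 0 -0.9; 45 39.5 -8 -1 0 0 -0.9; 45 40 -7 -1 0 0 -0.9; 45 40 -6.5 0 0 0 -0.9; 45 40 -6 0 0 0 -0.9; 45 40 -5.5 0 0 0 -0.9; 45 38 -3 0 0 0 -0.8"
}}

```text
time: 26.65
tcp_pos: [0.4958, 0.0194, 0.188]
tcp_rot: [-2.199, -2.239, 0.006]
contact_force: [0.6, 0.9, -1.3]
finger_gap: 0.0521
```

Emit:
{"name": "servo_tool", "arguments": {
  "steps": "45 37 -2.5 0 0 0 -0.8; 45 37 -2 0 0 0 -0.8; 45 37 -1.5 0 0 0 -0.8; 45 37 -1 0 0 0 -0.8; 45 37 -0.5 0 0 0 -0.8; 45 37 0 0 0 0 -0.8; 45 37 0.5 0 0 0 -0.8; 45 37 1 0 0 0 -0.8; 45 37 1.5 0 0 0 -0.8; 45 20 1 0 0 0 0"
}}

```text
time: 27.9
tcp_pos: [0.4649, 0.3715, 0.1876]
tcp_rot: [-2.052, -2.376, 0.007]
contact_force: [-0.2, 0.1, -1.5]
finger_gap: 0.0521
```

```bash
python3 plan.py 41 "474 371 190 98.4" "474 371 60 98.4"
```

```text
t 27.9 tcp [464.9 371.5 187.6] psi 98.35 toolz [-0.0047 -0.0022 -1.    ] F [-0.2  0.1 -1.5] gap 52.1
474 371 190 98.4 | n 1
  -1.8 8.9 -2.4 0 0 -0.05  x1
474 371 60 98.4 | n 4
  0.0 0.0 32.5 0 0 -0.00  x4
```

Emit:
{"name": "servo_tool", "arguments": {
  "steps": "45 -2 9 20 0 0 0; 45 0 0 35 0 0 0; 45 0 0 35 0 0 0; 45 0 0 25 0 0 0; 45 0 0 0 0 0 0; 45 0 0 0 0 0 0"
}}

```text
time: 28.65
tcp_pos: [0.4779, 0.3675, 0.0758]
tcp_rot: [2.06, 2.371, 0.0]
contact_force: [0.0, 0.7, -1.0]
finger_gap: 0.0524
```

```bash
python3 plan.py 41 "474 371 10 98.4"
python3 - <<'E'
from h import *
b=snap("side","side8");a=snap("top","top8")
c=np.hstack([cv2.resize(a[200:320,90:210],(380,380)),cv2.resize(b[110:230,130:250],(380,380))]);cv2.imwrite("pics/c8.png",c[:,:,::-1])
E
```

```text
t 28.65 tcp [477.9 367.5  75.8] psi 98.04 toolz [ 1.e-03 -7.e-04 -1.e+00] F [ 0.   0.7 -1. ] gap 52.4
474 371 10 98.4 | n 2
  2.0 -1.7 32.9 0 0 -0.18; 2.0 -1.7 32.9 0 0 -0.18
```

View pics/c8.png

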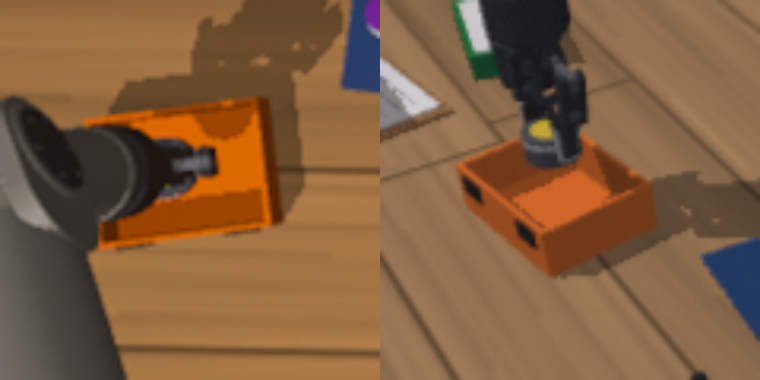

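The tin is held level above the case's interior. Lowering.

Emit:
{"name": "servo_tool", "arguments": {
  "steps": "45 4 -3 5 0 0 0; 45 0 0 25 0 0 0; 45 0 0 22 0 0 0; 45 0 0 8 0 0 0; 45 0 0 0 0 0 0; 45 0 0 0 0 0 0"
}}

```text
time: 29.5
tcp_pos: [0.4739, 0.3732, 0.0167]
tcp_rot: [2.057, 2.374, 0.004]
contact_force: [-0.4, 0.2, -1.3]
finger_gap: 0.0523
```

```bash
python3 plan.py 41 "474 371 9.5 98.4"
```

```text
t 29.5 tcp [473.9 373.2  16.7] psi 98.18 toolz [ 0.0019  0.0015 -1.    ] F [-0.4  0.2 -1.3] gap 52.3
474 371 9.5 98.4 | n 1
  -2.2 -0.2 7.2 0 0 -0.22  x1
```

Emit:
{"name": "servo_tool", "arguments": {
  "steps": "45 0 0 3 0 0 0; 45 0 0 1.5 0 0 0; 45 0 0 1 0 0 0; 45 0 0 0.5 0 0 0; 45 0 0 0 0 0 0"
}}

```text
time: 30.12
tcp_pos: [0.473, 0.3725, 0.0095]
tcp_rot: [2.058, 2.374, -0.0]
contact_force: [1.1, 0.1, -1.2]
finger_gap: 0.0524
```

Emit:
{"name": "servo_tool", "arguments": {
  "steps": "45 0 0 0.5 0 0 0; 45 0 0 0.5 0 0 0; 45 0 0 0 0 0 0"
}}

```text
time: 30.5
tcp_pos: [0.4731, 0.3726, 0.0092]
tcp_rot: [-2.058, -2.374, -0.0]
contact_force: [-2.2, -0.7, 3.7]
finger_gap: 0.052
```

Emit:
{"name": "servo_tool", "arguments": {
  "steps": "55 0 0 0 0 0 0; 58 0 0 0 0 0 0; 64 0 0 0 0 0 0; 70 0 0 0 0 0 0; 70 0 0 0 0 0 0; 70 0 0 -10 0 0 0; 70 0 0 -40 0 0 0; 70 0 0 -55 0 0 0; 70 0 0 -55 0 0 0; 70 0 0 -30 0 0 0"
}}

```text
time: 31.75
tcp_pos: [0.4745, 0.3733, 0.2034]
tcp_rot: [2.057, 2.373, 0.011]
contact_force: [0.1, -0.6, -0.6]
finger_gap: 0.0701
```

```bash
python3 plan.py 44 "592 -118 200 3.2" "592 -118 40 3.2"
python3 - <<'E'
from h import *
b=snap("side","side9");a=snap("top","top9")
c=np.hstack([cv2.resize(a[200:320,90:210],(380,380)),cv2.resize(b[110:230,130:250],(380,380))]);cv2.imwrite("pics/c9.png",c[:,:,::-1])
E
```

```text
t 31.75 tcp [474.5 373.3 203.4] psi 98.15 toolz [ 0.0053  0.0044 -1.    ] F [ 0.1 -0.6 -0.6] gap 70.1
592 -118 200 3.2 | n 12
  -41.9 3.9 0.3 0 0 7.91; -41.0 9.6 0.3 0 0 7.91; -39.3 15.2 0.3 0 0 7.91; -36.8 20.4 0.3 0 0 7.91; -33.6 25.3 0.3 0 0 7.91; -29.8 29.7 0.3 0 0 7.91; -25.5 33.5 0.3 0 0 7.91; -20.6 36.7 0.3 0 0 7.91; -15.4 39.2 0.3 0 0 7.91; -9.8 40.9 0.3 0 0 7.91; -4.1 41.9 0.3 0 0 7.91; 1.7 42.1 0.3 0 0 7.91
592 -118 40 3.2 | n 4
  0.0 0.0 40.0 0 0 -0.00  x4
```

View pics/c9.png

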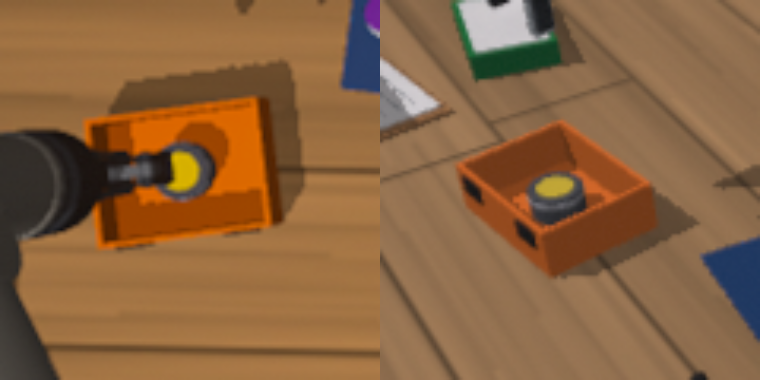

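The tin lies flat at the middle of the case, below the rim. Next, the lid.

Emit:
{"name": "servo_tool", "arguments": {
  "steps": "70 -42 4 0 0 0 7.9; 70 -41 9.5 0 0 0 7.9; 70 -39.5 15 0 0 0 7.9; 70 -37 20.5 0 0 0 7.9; 70 -33.5 25.5 0 0 0 7.9; 70 -30 29.5 0 0 0 7.9; 70 -25.5 33.5 0 0 0 7.9; 70 -20.5 36.5 0 0 0 7.9; 70 -15.5 39 0 0 0 7.9; 70 -10 41 0 0 0 7.9"
}}

```text
time: 33.1
tcp_pos: [0.5704, -0.0382, 0.1978]
tcp_rot: [-3.098, -0.516, 0.002]
contact_force: [1.0, 0.1, -0.2]
finger_gap: 0.07
```

Emit:
{"name": "servo_tool", "arguments": {
  "steps": "70 -4 42 0 0 0 7.9; 70 1.5 42 0 0 0 7.9; 70 0 0 0 0 0 0; 70 0 0 0 0 0 0"
}}

```text
time: 33.6
tcp_pos: [0.5901, -0.1182, 0.1977]
tcp_rot: [-3.139, -0.093, 0.002]
contact_force: [0.6, 1.0, 0.3]
finger_gap: 0.07
```

```bash
python3 plan.py 44 "592 -118 150 3.2" "592 -118 30 3.2"
```

```text
t 33.6 tcp [ 590.1 -118.2  197.7] psi 3.4 toolz [-0.0015  0.0013 -1.    ] F [0.6 1.  0.3] gap 70.0
592 -118 150 3.2 | n 2
  1.0 -0.0 23.8 0 0 0.10  x2
592 -118 30 3.2 | n 3
  0.0 0.0 40.0 0 0 -0.00  x3
```

Emit:
{"name": "servo_tool", "arguments": {
  "steps": "70 2 0 30 0 0 0.2; 70 0 0 40 0 0 0; 70 0 0 40 0 0 0; 70 0 0 35 0 0 0; 70 0 0 20 0 0 0; 70 0 0 5 0 0 0; 70 0 0 0 0 0 0; 70 0 0 0 0 0 0"
}}

```text
time: 34.6
tcp_pos: [0.5938, -0.1192, 0.0301]
tcp_rot: [3.14, 0.087, 0.005]
contact_force: [0.1, -0.2, 1.0]
finger_gap: 0.0701
```

```bash
python3 plan.py 44 "592 -118 18 3.2"
python3 - <<'E'
from h import *
b=snap("side","side10");a=snap("top","top10")
c=np.hstack([cv2.resize(a[160:280,250:370],(380,380)),cv2.resize(b[200:320,240:360],(380,380))]);cv2.imwrite("pics/c10.png",c[:,:,::-1])
E
```

```text
t 34.6 tcp [ 593.8 -119.2   30.1] psi 3.18 toolz [ 3.e-03 -5.e-04 -1.e+00] F [ 0.1 -0.2  1. ] gap 70.1
592 -118 18 3.2 | n 1
  -1.7 -1.3 12.1 0 0 -0.02  x1
```

View pics/c10.png

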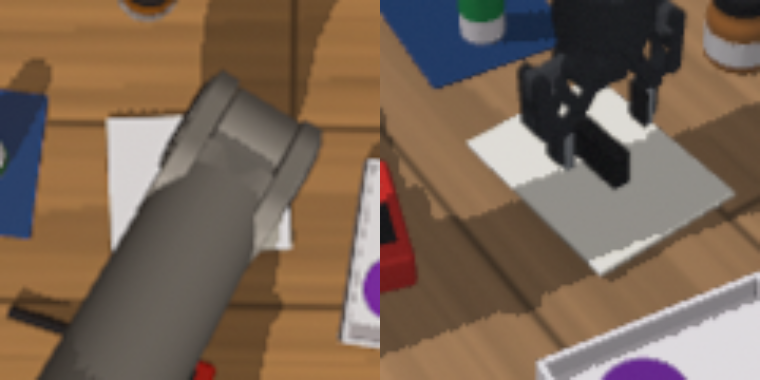

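Emit:
{"name": "servo_tool", "arguments": {
  "steps": "70 -1.5 -1 6 0 0 0; 60 0 0 5 0 0 0; 45 0 0 0 0 0 0; 30 0 0 0 0 0 0; 20 0 0 0 0 0 0; 14 0 0 0 0 0 0; 10 0 0 0 0 0 0; 8 0 0 0 0 0 0; 8 0 0 0 0 0 0; 8 0 0 0 0 0 0"
}}

```text
time: 35.95
tcp_pos: [0.5914, -0.1181, 0.0178]
tcp_rot: [3.14, 0.087, 0.001]
contact_force: [1.1, -0.5, 1.9]
finger_gap: 0.0148
```

Emit:
{"name": "servo_tool", "arguments": {
  "steps": "8 0 0 -3 0 0 0; 8 0 0 -10 0 0 0; 8 0 0 -20 0 0 0; 8 0 0 -20 0 0 0; 8 0 0 0 0 0 0; 8 0 0 0 0 0 0"
}}

```text
time: 36.7
tcp_pos: [0.5908, -0.1178, 0.0706]
tcp_rot: [-3.14, -0.087, 0.0]
contact_force: [0.1, 0.6, -2.0]
finger_gap: 0.0151
```

```bash
python3 plan.py 44 "592 -118 240 3.2"
python3 - <<'E'
from h import *
b=snap("side","side11");a=snap("top","top11")
c=np.hstack([cv2.resize(a[160:280,250:370],(380,380)),cv2.resize(b[190:310,240:360],(380,380))]);cv2.imwrite("pics/c11.png",c[:,:,::-1])
E
```

```text
t 36.7 tcp [ 590.8 -117.8   70.6] psi 3.17 toolz [-0.e+00  4.e-04 -1.e+00] F [ 0.1  0.6 -2. ] gap 15.1
592 -118 240 3.2 | n 4
  0.3 0.1 -42.3 0 0 -0.01  x4
```

View pics/c11.png

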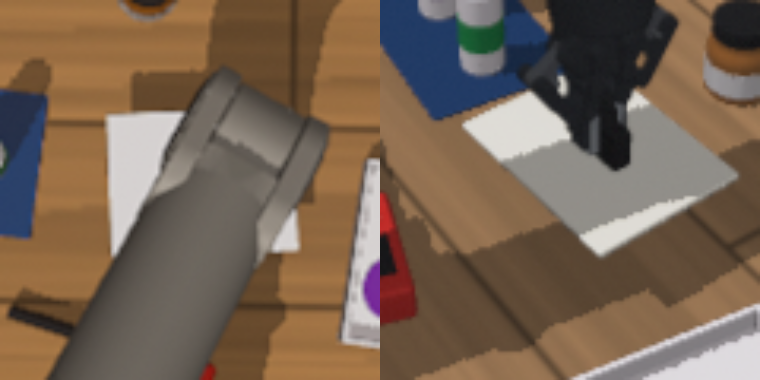

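Emit:
{"name": "servo_tool", "arguments": {
  "steps": "8 0 0 -25 0 0 0; 8 0 0 -40 0 0 0; 8 0 0 -40 0 0 0; 8 0 0 -40 0 0 0; 8 0 0 -20 0 0 0; 8 0 0 0 0 0 0"
}}

```text
time: 37.55
tcp_pos: [0.5917, -0.1185, 0.2365]
tcp_rot: [3.14, 0.087, 0.004]
contact_force: [0.3, -0.1, -2.3]
finger_gap: 0.0153
```

```bash
python3 - <<'E'
from h import *
S=load("side11")
m=mask(S,(0,0,110),(180,60,255),(258,215,358,280))
b=max(blobs(m,50),key=lambda q:q[1][4]);print(b[1])
P=onz("side",rect((b[0]*255).astype(np.uint8)),.0648)[:,:2]*1000
print(cv2.minAreaRect(P.astype(np.float32)))
E
python3 plan.py 38 "545 120 230 5" "473.5 371 230 8.4" "473.5 371 75 8.4"
```

```text
[ 266  218   87   53 2160]
((589.4385375976562, -120.26020812988281), (133.8608856201172, 174.40301513671875), 3.0641677379608154)
t 37.55 tcp [ 591.7 -118.5  236.5] psi 3.16 toolz [ 2.6e-03 -6.0e-04 -1.0e+00] F [ 0.3 -0.1 -2.3] gap 15.3
545 120 230 5 | n 7
  -4.8 -34.4 0.9 0 0 -0.26; -4.6 -34.4 0.9 0 0 -0.26; -4.5 -34.4 0.9 0 0 -0.26; -4.3 -34.4 0.9 0 0 -0.26; -4.2 -34.5 0.9 0 0 -0.26; -4.0 -34.5 0.9 0 0 -0.26; -3.8 -34.5 0.9 0 0 -0.26
473.5 371 230 8.4 | n 7
  -7.1 -36.6 -0.0 0 0 -0.49; -6.7 -36.7 -0.0 0 0 -0.49; -6.4 -36.7 -0.0 0 0 -0.49; -6.1 -36.8 -0.0 0 0 -0.49; -5.8 -36.8 -0.0 0 0 -0.49; -5.5 -36.9 -0.0 0 0 -0.49; -5.2 -36.9 -0.0 0 0 -0.49
473.5 371 75 8.4 | n 5
  0.0 0.0 31.0 0 0 -0.00  x5
```

Emit:
{"name": "servo_tool", "arguments": {
  "steps": "8 -3 -18 0 0 0 0; 8 -5 -34.5 0 0 0 -0.4; 8 -4.5 -34.5 0 0 0 -0.4; 8 -4.5 -34.5 0 0 0 -0.4; 8 -4.5 -34.5 0 0 0 -0.4; 8 -4 -34.5 0 0 0 -0.4; 8 -4 -34.5 0 0 0 -0.4; 8 -5 -35.5 0 0 0 -0.4; 8 -7 -36.5 0 0 0 -0.4; 8 -6.5 -36.5 0 0 0 -0.4"
}}

```text
time: 38.8
tcp_pos: [0.5131, 0.2128, 0.2334]
tcp_rot: [3.135, 0.189, -0.007]
contact_force: [0.3, 0.8, -1.6]
finger_gap: 0.0149
```

Emit:
{"name": "servo_tool", "arguments": {
  "steps": "8 -6.5 -36.5 0 0 0 -0.4; 8 -6 -36.5 0 0 0 -0.4; 8 -6 -36.5 0 0 0 -0.4; 8 -5.5 -36.5 0 0 0 -0.4; 8 -3 -15 0 0 0 0; 8 0 0 0 0 0 0; 8 0 0 0 0 0 0"
}}

```text
time: 39.67
tcp_pos: [0.469, 0.364, 0.2353]
tcp_rot: [3.131, 0.224, 0.0]
contact_force: [-0.2, -0.6, -1.4]
finger_gap: 0.0153
```

```bash
python3 plan.py 38 "473.5 371 230 8.4" "473.5 371 75 8.4"
```

```text
t 39.67 tcp [469.  364.  235.3] psi 8.18 toolz [ 3.0e-04 -2.1e-03 -1.0e+00] F [-0.2 -0.6 -1.4] gap 15.3
473.5 371 230 8.4 | n 1
  5.4 -6.3 5.3 0 0 -0.22  x1
473.5 371 75 8.4 | n 5
  0.0 0.0 31.0 0 0 -0.00  x5
```

Emit:
{"name": "servo_tool", "arguments": {
  "steps": "8 5.5 -6.5 15 0 0 -0.2; 8 0 0 35 0 0 0; 8 0 0 35 0 0 0; 8 0 0 35 0 0 0; 8 0 0 25 0 0 0; 8 0 0 0 0 0 0; 8 0 0 0 0 0 0"
}}

```text
time: 40.55
tcp_pos: [0.4738, 0.3736, 0.0912]
tcp_rot: [-3.132, -0.233, -0.002]
contact_force: [-0.1, 0.8, -1.7]
finger_gap: 0.0151
```

```bash
python3 plan.py 38 "473.5 371 75 8.4"
python3 - <<'E'
from h import *
b=snap("side","side12");a=snap("top","top12")
c=np.hstack([cv2.resize(a[200:320,90:210],(380,380)),cv2.resize(b[110:230,130:250],(380,380))]);cv2.imwrite("pics/c12.png",c[:,:,::-1])
E
```

```text
t 40.55 tcp [473.8 373.6  91.2] psi 8.5 toolz [ 1.5e-03  7.0e-04 -1.0e+00] F [-0.1  0.8 -1.7] gap 15.1
473.5 371 75 8.4 | n 1
  -0.7 2.5 16.2 0 0 0.10  x1
```

View pics/c12.png

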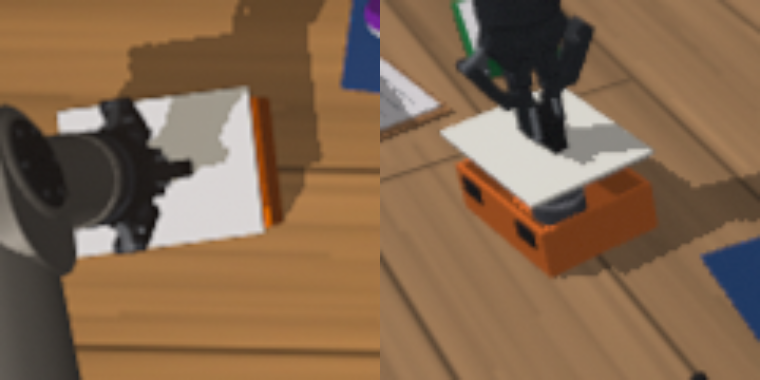

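Run:
```python
from h import *
for n,z,roi in(("side",.0854,(135,125,240,190)),("top",.0854,(100,215,185,290))):
    S=load(n+"12"); m=mask(S,(0,0,110),(180,60,255),roi)
    b=max(blobs(m,50),key=lambda q:q[1][4])
    P=onz(n,rect((b[0]*255).astype(np.uint8)),z)[:,:2]*1000
    print(n,b[1],cv2.minAreaRect(P.astype(np.float32)))
# case rim line checks, side view, near edges
S=load("side9"); m=mask(S,(3,120,40),(16,255,255),(140,140,225,205)); c=rect(m); h=cv2.approxPolyDP(cv2.convexHull(c),2.0,True)[:,0]
print(np.c_[h,onz("side",h,.05)[:,:2]*1000,onz("side",h,0)[:,:2]*1000].round(0))
T=load("top9"); m=mask(T,(3,120,40),(16,255,255),(105,225,190,285)); c=rect(m); h=cv2.approxPolyDP(cv2.convexHull(c),2.0,True)[:,0]
print(np.c_[h,onz("top",h,.05)[:,:2]*1000,onz("top",h,0)[:,:2]*1000].round(0))
```

```text
side [ 149  138   67   38 1145] ((473.39678955078125, 370.10076904296875), (134.5042724609375, 177.30694580078125), 8.21942138671875)
top [ 132  227   42   51 1471] ((481.9668273925781, 340.9496154785156), (133.06771850585938, 102.69892120361328), 8.527177810668945)
[[188. 147. 524. 456. 550. 539.]
 [216. 168. 545. 295. 573. 366.]
 [217. 181. 518. 232. 544. 299.]
 [183. 198. 406. 213. 424. 279.]
 [157. 176. 384. 356. 400. 432.]
 [153. 161. 402. 441. 420. 523.]]
[[189. 225. 562. 247. 564. 258.]
 [189. 284. 391. 242. 386. 252.]
 [105. 284. 386. 485. 381. 505.]
 [105. 225. 557. 493. 559. 513.]]
```

Emit:
{"name": "servo_tool", "arguments": {
  "steps": "8 0 1 8 0 0 0; 8 0 0 12 0 0 0; 8 0 0 5 0 0 0; 8 0 0 0 0 0 0; 8 0 0 0 0 0 0"
}}

```text
time: 41.28
tcp_pos: [0.473, 0.3728, 0.0656]
tcp_rot: [-3.133, -0.235, -0.001]
contact_force: [0.1, -0.0, -2.3]
finger_gap: 0.0149
```

```bash
python3 plan.py 38 "473.5 371 62 8.4"
python3 - <<'E'
from h import *
b=snap("side","side13");cv2.imwrite("pics/c13.png",cv2.resize(b[110:230,130:250],(500,500))[:,:,::-1])
E
```

```text
t 41.27 tcp [473.  372.8  65.6] psi 8.57 toolz [ 4.e-04  2.e-04 -1.e+00] F [ 0.1 -0.  -2.3] gap 14.9
473.5 371 62 8.4 | n 1
  0.2 1.9 3.6 0 0 0.17  x1
```

View pics/c13.png

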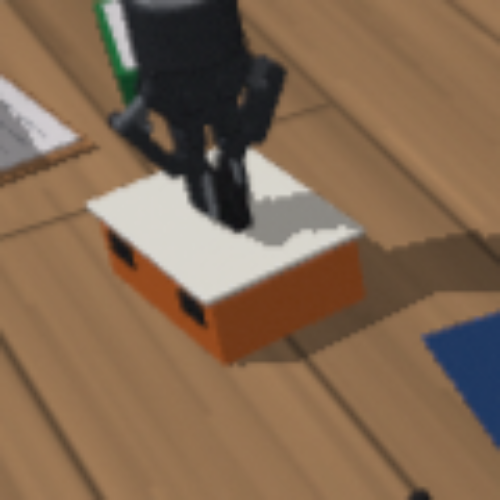

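The lid is square and centred over the case, about 4 mm above the rim. Lowering the last bit in small steps.

Emit:
{"name": "servo_tool", "arguments": {
  "steps": "8 0 1 1.5 0 0 0; 8 0 0 1 0 0 0; 8 0 0 0.8 0 0 0; 8 0 0 0.5 0 0 0; 8 0 0 0 0 0 0"
}}

```text
time: 41.95
tcp_pos: [0.4729, 0.3717, 0.0618]
tcp_rot: [-3.133, -0.235, 0.0]
contact_force: [-0.5, 0.1, -0.8]
finger_gap: 0.0152
```

Emit:
{"name": "servo_tool", "arguments": {
  "steps": "8 0 0 0.4 0 0 0; 8 0 0 0.4 0 0 0; 8 0 0 0 0 0 0"
}}

```text
time: 42.32
tcp_pos: [0.4729, 0.3718, 0.0618]
tcp_rot: [-3.132, -0.235, 0.0]
contact_force: [-2.7, -1.8, 5.1]
finger_gap: 0.0153
```

Firm contact at the expected height. Releasing the lid.

Emit:
{"name": "servo_tool", "arguments": {
  "steps": "18 0 0 0 0 0 0; 22 0 0 0 0 0 0; 30 0 0 0 0 0 0; 45 0 0 0 0 0 0; 60 0 0 0 0 0 0; 60 0 0 0 0 0 0; 60 0 0 -15 0 0 0; 60 0 0 -40 0 0 0; 60 0 0 -45 0 0 0; 60 0 0 -40 0 0 0"
}}

```text
time: 43.58
tcp_pos: [0.4735, 0.3718, 0.204]
tcp_rot: [-3.131, -0.234, -0.003]
contact_force: [-0.2, 0.9, -0.1]
finger_gap: 0.0602
```

```bash
python3 plan.py 42 "550 240 205 60" "620.5 175.5 205 82.1"
python3 - <<'E'
from h import *
b=snap("side","side14");a=snap("top","top14")
c=np.hstack([cv2.resize(a[200:320,90:210],(380,380)),cv2.resize(b[110:230,130:250],(380,380))]);cv2.imwrite("pics/c14.png",c[:,:,::-1])
for n,z,roi in(("side",.056,(135,125,240,200)),("top",.056,(100,215,190,290))):
    S=load(n+"14"); m=mask(S,(0,0,110),(180,60,255),roi)
    bb=max(blobs(m,50),key=lambda q:q[1][4])
    P=onz(n,rect((bb[0]*255).astype(np.uint8)),z)[:,:2]*1000
    print(n,bb[1],cv2.minAreaRect(P.astype(np.float32)))
E
```

```text
t 43.58 tcp [473.5 371.8 204. ] psi 8.55 toolz [ 0.002   0.0015 -1.    ] F [-0.2  0.9 -0.1] gap 60.2
550 240 205 60 | n 6
  9.3 23.6 -0.2 0 0 -8.58; 5.7 24.7 -0.2 0 0 -8.58; 2.0 25.3 -0.2 0 0 -8.58; -1.8 25.3 -0.2 0 0 -8.58; -5.6 24.8 -0.2 0 0 -8.58; -9.2 23.7 -0.2 0 0 -8.58
620.5 175.5 205 82.1 | n 3
  -6.9 31.1 -0.0 0 0 -7.37; -10.8 30.0 -0.0 0 0 -7.37; -14.6 28.3 -0.0 0 0 -7.37
side [ 151  145   67   39 1247] ((473.3756103515625, 367.33331298828125), (134.08106994628906, 175.6876678466797), 8.820746421813965)
top [ 119  228   58   52 2258] ((477.07171630859375, 364.44000244140625), (133.06454467773438, 155.96856689453125), 8.451774597167969)
```

View pics/c14.png

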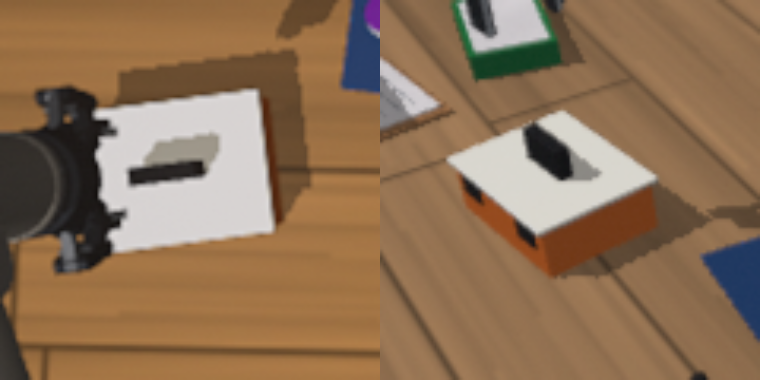

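The lid sits level and square (yaw 8.6° vs case 8.4°), resting on the rim all round. I'll measure the bottles on the mat again.

```bash
python3 - <<'E'
from h import *
np.set_printoptions(precision=4,suppress=True)
P=dict(purple=((128,90,40),(150,255,255)),green=((65,90,30),(90,255,255)))
for k,(lo,hi) in P.items():
    u=[]
    for n,r in(("top",(180,160,280,250)),("side",(225,140,310,235))):
        bs=blobs(mask(load(n+"14"),lo,hi,r),15); print(k,n,[(b[1].tolist(),b[2].round(1).tolist()) for b in bs])
        u.append((min if n=="side" else max)(bs,key=lambda q:q[2][1] if n=="side" else q[1][4])[2])
    print(tri(*u))
E
python3 plan.py 36 "612 84 205 82.1"
```

```text
purple top [([205, 198, 12, 12, 114], [210.5, 203.7])]
purple side [([251, 158, 12, 13, 130], [256.2, 164.1]), ([251, 179, 14, 10, 101], [257.4, 184.1])]
(array([0.6218, 0.1789, 0.0976]), np.float64(0.0011735504880553372))
green top [([237, 202, 12, 12, 102], [242.8, 207.8])]
green side [([265, 175, 12, 13, 140], [270.4, 181.0]), ([264, 196, 15, 11, 111], [271.5, 201.5])]
(array([0.6124, 0.0871, 0.0972]), np.float64(0.0006001371153596982))
t 43.67 tcp [476.5 373.3 208. ] psi 8.55 toolz [ 0.01    0.0078 -0.9999] F [1.5 0.1 0.9] gap 59.8
612 84 205 82.1 | n 9
  10.1 34.0 0.3 0 0 -8.17; 5.2 35.1 0.3 0 0 -8.17; 0.1 35.5 0.3 0 0 -8.17; -4.9 35.2 0.3 0 0 -8.17; -9.9 34.1 0.3 0 0 -8.17; -14.6 32.3 0.3 0 0 -8.17; -19.1 29.9 0.3 0 0 -8.17; -23.1 26.9 0.3 0 0 -8.17; -26.7 23.4 0.3 0 0 -8.17
```

Emit:
{"name": "servo_tool", "arguments": {
  "steps": "85 10 34 0 0 0 -8.2; 85 5 35 0 0 0 -8.2; 85 0 35.5 0 0 0 -8.2; 85 -5 35 0 0 0 -8.2; 85 -10 34 0 0 0 -8.2; 85 -14.5 32 0 0 0 -8.2; 85 -19 30 0 0 0 -8.2; 85 -23 27 0 0 0 -8.2; 85 -26.5 23.5 0 0 0 -8; 85 0 0 0 0 0 0"
}}

```text
time: 44.92
tcp_pos: [0.6095, 0.0778, 0.2012]
tcp_rot: [2.373, 2.053, -0.002]
contact_force: [-0.7, 0.6, -0.2]
finger_gap: 0.0848
```

```bash
python3 plan.py 42 "612.3 84 150 82.1" "612.3 84 51 82.1"
```

```text
t 44.92 tcp [609.5  77.8 201.2] psi 81.73 toolz [ 0.001  -0.0034 -1.    ] F [-0.7  0.6 -0.2] gap 84.8
612.3 84 150 82.1 | n 2
  3.3 0.9 25.6 0 0 -0.18; 3.3 1.0 25.6 0 0 -0.18
612.3 84 51 82.1 | n 3
  0.0 0.0 33.0 0 0 -0.00  x3
```

Emit:
{"name": "servo_tool", "arguments": {
  "steps": "85 6 2 20 0 0 -0.3; 85 0 0 30 0 0 0; 85 0 0 0 0 0 0; 85 0 0 0 0 0 0"
}}

```text
time: 45.42
tcp_pos: [0.6118, 0.0897, 0.152]
tcp_rot: [2.362, 2.071, 0.002]
contact_force: [0.7, 0.3, 0.7]
finger_gap: 0.0849
```

```bash
python3 plan.py 42 "612.3 84 51 82.1"
```

```text
t 45.42 tcp [611.8  89.7 152. ] psi 82.49 toolz [ 1.4e-03  4.0e-04 -1.0e+00] F [0.7 0.3 0.7] gap 84.9
612.3 84 51 82.1 | n 3
  -1.9 0.4 33.7 0 0 0.13; -1.9 0.4 33.7 0 0 0.13; -1.9 0.4 33.7 0 0 0.13
```

Emit:
{"name": "servo_tool", "arguments": {
  "steps": "85 -5 1 33 0 0 0.3; 85 0 0 35 0 0 0; 85 0 0 22 0 0 0; 85 0 0 9 0 0 0; 85 0 0 0 0 0 0; 85 0 0 0 0 0 0"
}}

```text
time: 46.18
tcp_pos: [0.6131, 0.0841, 0.0536]
tcp_rot: [2.367, 2.063, 0.004]
contact_force: [-0.2, -0.1, 0.1]
finger_gap: 0.0852
```

Emit:
{"name": "servo_tool", "arguments": {
  "steps": "60 0 0 1 0 0 0; 48 0 0 0.5 0 0 0; 43 0 0 0 0 0 0; 40 0 0 0 0 0 0; 35 0 0 0 0 0 0; 30 0 0 0 0 0 0; 30 0 0 0 0 0 0; 30 0 0 0 0 0 0; 30 0 0 0 0 0 0"
}}

```text
time: 47.3
tcp_pos: [0.612, 0.084, 0.0507]
tcp_rot: [2.368, 2.064, 0.001]
contact_force: [-0.2, 0.1, 3.6]
finger_gap: 0.0391
```

Emit:
{"name": "servo_tool", "arguments": {
  "steps": "30 0 0 -15 0 0 0; 30 0 0 -30 0 0 0; 30 0 0 -40 0 0 0; 30 0 0 -40 0 0 0; 30 0 0 -25 0 0 0; 30 0 0 0 0 0 0; 30 0 0 0 0 0 0"
}}

```text
time: 48.18
tcp_pos: [0.6106, 0.0839, 0.1989]
tcp_rot: [-2.367, -2.063, 0.004]
contact_force: [-0.5, 0.0, -1.0]
finger_gap: 0.0388
```

```bash
python3 plan.py 42 "483.3 -403 200 82.1"
python3 - <<'E'
from h import *
b=snap("side","side15");cv2.imwrite("pics/c15.png",cv2.resize(b[60:260,180:380],(500,500))[:,:,::-1])
E
```

```text
t 48.17 tcp [610.6  83.9 198.9] psi 82.16 toolz [-2.9e-03 -3.0e-04 -1.0e+00] F [-0.5  0.  -1. ] gap 38.8
483.3 -403 200 82.1 | n 12
  -41.6 -5.0 -0.1 0 0 0.01  x12
```

View pics/c15.png

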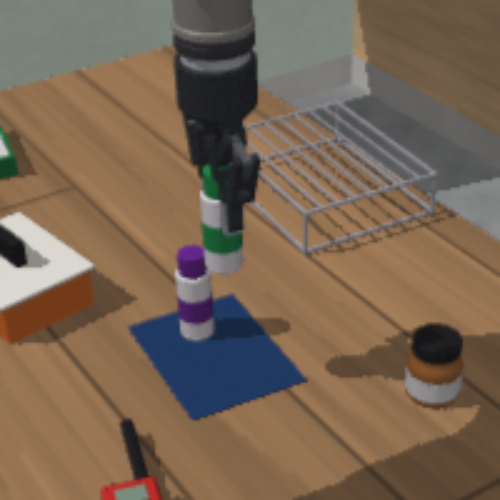

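Emit:
{"name": "servo_tool", "arguments": {
  "steps": "30 -20 -2.5 0 0 0 0; 30 -41.5 -5 0 0 0 0; 30 -41.5 -5 0 0 0 0; 30 -41.5 -5 0 0 0 0; 30 -41.5 -5 0 0 0 0; 30 -41.5 -5 0 0 0 0; 30 -41.5 -5 0 0 0 0; 30 -41.5 -5 0 0 0 0; 30 -41.5 -5 0 0 0 0; 30 -41.5 -5 0 0 0 0"
}}

```text
time: 49.48
tcp_pos: [0.5085, -0.3018, 0.1996]
tcp_rot: [-2.369, -2.061, 0.002]
contact_force: [0.7, -0.3, -1.1]
finger_gap: 0.0389
```

Emit:
{"name": "servo_tool", "arguments": {
  "steps": "30 -41.5 -5 0 0 0 0; 30 -41.5 -5 0 0 0 0; 30 -22 -2.5 0 0 0 0; 30 0 0 0 0 0 0; 30 0 0 0 0 0 0; 30 0 0 0 0 0 0"
}}

```text
time: 50.22
tcp_pos: [0.4853, -0.3997, 0.2002]
tcp_rot: [-2.364, -2.067, -0.002]
contact_force: [0.3, 0.6, -1.0]
finger_gap: 0.0387
```

```bash
python3 plan.py 42 "483 -403 200 82.1" "483 -403 60 82.1"
```

```text
t 50.23 tcp [ 485.3 -399.7  200.2] psi 82.33 toolz [ 3.0e-04  1.6e-03 -1.0e+00] F [ 0.3  0.6 -1. ] gap 38.7
483 -403 200 82.1 | n 1
  -3.5 -1.8 0.2 0 0 0.23  x1
483 -403 60 82.1 | n 4
  0.0 0.0 35.0 0 0 -0.00  x4
```

Emit:
{"name": "servo_tool", "arguments": {
  "steps": "30 -2.5 -1.5 30 0 0 0; 30 0 0 35 0 0 0; 30 0 0 35 0 0 0; 30 0 0 28 0 0 0; 30 0 0 8 0 0 0; 30 0 0 0 0 0 0; 30 0 0 0 0 0 0"
}}

```text
time: 51.1
tcp_pos: [0.4836, -0.4047, 0.0661]
tcp_rot: [2.365, 2.063, 0.001]
contact_force: [-0.4, -0.4, -0.3]
finger_gap: 0.0391
```

```bash
python3 plan.py 42 "483 -403 55.7 82.1"
python3 - <<'E'
from h import *
b=snap("side","side16");cv2.imwrite("pics/c16.png",cv2.resize(b[270:400,290:420],(500,500))[:,:,::-1])
E
```

```text
t 51.1 tcp [ 483.6 -404.7   66.1] psi 82.19 toolz [ 0.0025 -0.002  -1.    ] F [-0.4 -0.4 -0.3] gap 39.1
483 -403 55.7 82.1 | n 1
  1.6 -0.8 10.4 0 0 0.09  x1
```

View pics/c16.png

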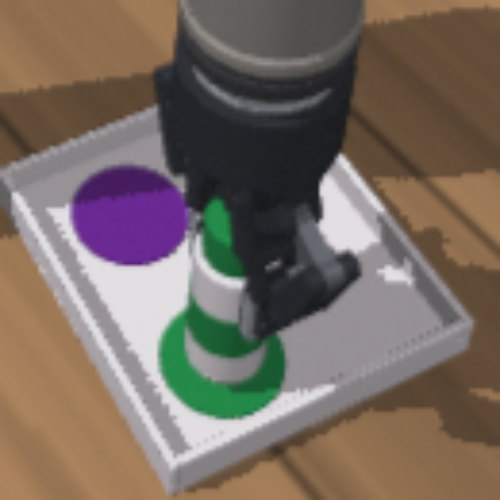

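Emit:
{"name": "servo_tool", "arguments": {
  "steps": "30 1 -0.5 5 0 0 0; 30 0 0 3 0 0 0; 30 0 0 1 0 0 0; 30 0 0 0 0 0 0; 30 0 0 0 0 0 0"
}}

```text
time: 51.78
tcp_pos: [0.4821, -0.4027, 0.0557]
tcp_rot: [-2.368, -2.064, -0.001]
contact_force: [-1.7, 2.3, 3.2]
finger_gap: 0.0389
```

Emit:
{"name": "servo_tool", "arguments": {
  "steps": "30 0 0 0.7 0 0 0; 30 0 0 0.5 0 0 0; 30 0 0 0 0 0 0"
}}

```text
time: 52.15
tcp_pos: [0.4822, -0.4027, 0.0557]
tcp_rot: [-2.368, -2.064, -0.001]
contact_force: [-2.9, 4.5, 9.0]
finger_gap: 0.0385
```

Emit:
{"name": "servo_tool", "arguments": {
  "steps": "38 0 0 -0.8 0 0 0; 42 0 0 0 0 0 0; 46 0 0 0 0 0 0; 55 0 0 0 0 0 0; 70 0 0 0 0 0 0; 85 0 0 0 0 0 0; 85 0 0 -10 0 0 0; 85 0 0 -40 0 0 0; 85 0 0 -50 0 0 0; 85 0 0 -45 0 0 0"
}}

```text
time: 53.4
tcp_pos: [0.4822, -0.4032, 0.2028]
tcp_rot: [2.367, 2.063, 0.0]
contact_force: [0.5, 0.2, 0.8]
finger_gap: 0.0855
```

```bash
python3 plan.py 42 "620.6 176 203 82.1"
python3 - <<'E'
from h import *
b=snap("side","side17");cv2.imwrite("pics/c17.png",cv2.resize(b[270:400,290:420],(500,500))[:,:,::-1])
E
```

```text
t 53.4 tcp [ 482.2 -403.2  202.8] psi 82.15 toolz [ 0.0014 -0.0013 -1.    ] F [0.5 0.2 0.8] gap 85.5
620.6 176 203 82.1 | n 15
  39.5 3.9 -0.0 0 0 0.00  x15
```

View pics/c17.png

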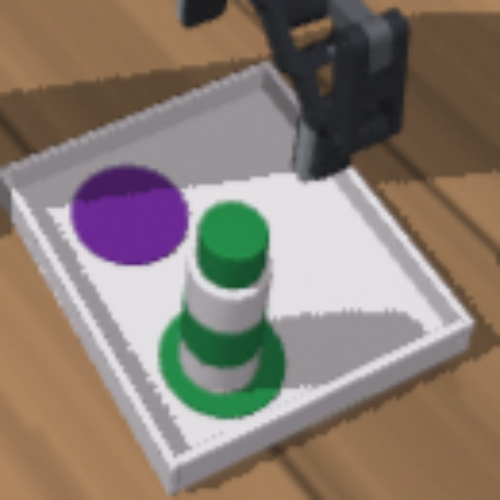

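The green bottle stands centred on its disc (foot at crop (222,370), disc edge visible round the whole front). Now the purple one.

Emit:
{"name": "servo_tool", "arguments": {
  "steps": "85 20 2 0 0 0 0; 85 41 4 0 0 0 0; 85 41 4 0 0 0 0; 85 41 4 0 0 0 0; 85 41 4 0 0 0 0; 85 41 4 0 0 0 0; 85 41 4 0 0 0 0; 85 41 4 0 0 0 0; 85 41 4 0 0 0 0; 85 41 4 0 0 0 0"
}}

```text
time: 54.7
tcp_pos: [0.5716, -0.0195, 0.1987]
tcp_rot: [-2.364, -2.065, 0.002]
contact_force: [0.5, -0.1, -0.5]
finger_gap: 0.085
```

Emit:
{"name": "servo_tool", "arguments": {
  "steps": "85 41 4 0 0 0 0; 85 41 4 0 0 0 0; 85 41 4 0 0 0 0; 85 41 4 0 0 0 0; 85 37 4 0 0 0 0; 85 3 0 0 0 0 0; 85 0 0 20 0 0 0; 85 0 0 30 0 0 0; 85 0 0 0 0 0 0; 85 0 0 0 0 0 0"
}}

```text
time: 55.95
tcp_pos: [0.6204, 0.1764, 0.1506]
tcp_rot: [2.368, 2.064, 0.0]
contact_force: [-0.2, 0.4, 0.2]
finger_gap: 0.0848
```

```bash
python3 plan.py 42 "620.6 176.3 49 82.1"
```

```text
t 55.95 tcp [620.4 176.4 150.6] psi 82.14 toolz [ 3.e-04 -1.e-04 -1.e+00] F [-0.2  0.4  0.2] gap 84.8
620.6 176.3 49 82.1 | n 3
  -0.0 0.1 33.9 0 0 0.01  x3
```

Emit:
{"name": "servo_tool", "arguments": {
  "steps": "85 0 0 33 0 0 0; 85 0 0 35 0 0 0; 85 0 0 22 0 0 0; 85 0 0 9 0 0 0; 85 0 0 0 0 0 0; 85 0 0 0 0 0 0; 60 0 0 0 0 0 0; 48 0 0 0 0 0 0; 43 0 0 0 0 0 0; 40 0 0 0 0 0 0"
}}

```text
time: 57.2
tcp_pos: [0.6205, 0.1764, 0.0512]
tcp_rot: [2.368, 2.064, 0.0]
contact_force: [-0.3, -0.4, -0.2]
finger_gap: 0.0396
```

Emit:
{"name": "servo_tool", "arguments": {
  "steps": "35 0 0 0 0 0 0; 30 0 0 0 0 0 0; 30 0 0 0 0 0 0; 30 0 0 0 0 0 0; 30 0 0 0 0 0 0"
}}

```text
time: 57.82
tcp_pos: [0.6207, 0.1763, 0.0513]
tcp_rot: [2.368, 2.064, 0.0]
contact_force: [-0.2, -1.5, 3.2]
finger_gap: 0.0388
```

Emit:
{"name": "servo_tool", "arguments": {
  "steps": "30 0 0 -15 0 0 0; 30 0 0 -30 0 0 0; 30 0 0 -40 0 0 0; 30 0 0 -40 0 0 0; 30 0 0 -25 0 0 0; 30 0 0 0 0 0 0; 30 0 0 0 0 0 0"
}}

```text
time: 58.7
tcp_pos: [0.6194, 0.177, 0.1995]
tcp_rot: [-2.366, -2.064, 0.003]
contact_force: [-0.4, -0.5, -2.0]
finger_gap: 0.039
```

```bash
python3 plan.py 41 "496 -307.5 200 82.1"
```

```text
t 58.7 tcp [619.4 177.  199.5] psi 82.19 toolz [-2.8e-03 -2.0e-04 -1.0e+00] F [-0.4 -0.5 -2. ] gap 39.0
496 -307.5 200 82.1 | n 13
  -38.2 -4.3 -0.0 0 0 0.01  x13
```

Emit:
{"name": "servo_tool", "arguments": {
  "steps": "30 -20 -2.3 0 0 0 0; 30 -41.5 -4.7 0 0 0 0; 30 -41.5 -4.7 0 0 0 0; 30 -41.5 -4.7 0 0 0 0; 30 -41.5 -4.7 0 0 0 0; 30 -41.5 -4.7 0 0 0 0; 30 -41.5 -4.7 0 0 0 0; 30 -41.5 -4.7 0 0 0 0; 30 -41.5 -4.7 0 0 0 0; 30 -41.5 -4.7 0 0 0 0"
}}

```text
time: 59.95
tcp_pos: [0.5201, -0.2094, 0.1999]
tcp_rot: [-2.368, -2.061, 0.003]
contact_force: [0.6, 0.2, -1.2]
finger_gap: 0.0388
```

Emit:
{"name": "servo_tool", "arguments": {
  "steps": "30 -41.5 -4.7 0 0 0 0; 30 -41.5 -4.7 0 0 0 0; 30 -20 -2 0 0 0 0; 30 0 0 0 0 0 0; 30 0 0 0 0 0 0; 30 0 0 0 0 0 0"
}}

```text
time: 60.7
tcp_pos: [0.4979, -0.3057, 0.2007]
tcp_rot: [-2.364, -2.067, -0.001]
contact_force: [0.9, -0.3, -0.4]
finger_gap: 0.0388
```

```bash
python3 plan.py 42 "496 -307.5 200 82.1" "496 -307.5 66 82.1"
```

```text
t 60.7 tcp [ 497.9 -305.7  200.7] psi 82.33 toolz [-1.0e-04  1.4e-03 -1.0e+00] F [ 0.9 -0.3 -0.4] gap 38.8
496 -307.5 200 82.1 | n 1
  -2.1 -1.6 0.7 0 0 0.23  x1
496 -307.5 66 82.1 | n 4
  0.0 0.0 33.5 0 0 -0.00  x4
```

Emit:
{"name": "servo_tool", "arguments": {
  "steps": "30 -1 -1 30 0 0 0; 30 0 0 35 0 0 0; 30 0 0 35 0 0 0; 30 0 0 27 0 0 0; 30 0 0 8 0 0 0; 30 0 0 0 0 0 0; 30 0 0 0 0 0 0"
}}

```text
time: 61.58
tcp_pos: [0.4973, -0.3089, 0.0675]
tcp_rot: [2.365, 2.063, 0.002]
contact_force: [-0.4, -0.5, -0.6]
finger_gap: 0.0389
```

```bash
python3 plan.py 42 "496 -307.5 56.3 82.1"
python3 - <<'E'
from h import *
b=snap("side","side18");cv2.imwrite("pics/c18.png",cv2.resize(b[270:400,290:420],(500,500))[:,:,::-1])
E
```

```text
t 61.58 tcp [ 497.3 -308.9   67.5] psi 82.19 toolz [ 0.0026 -0.0014 -1.    ] F [-0.4 -0.5 -0.6] gap 38.9
496 -307.5 56.3 82.1 | n 1
  1.3 -1.5 11.2 0 0 0.09  x1
```

View pics/c18.png

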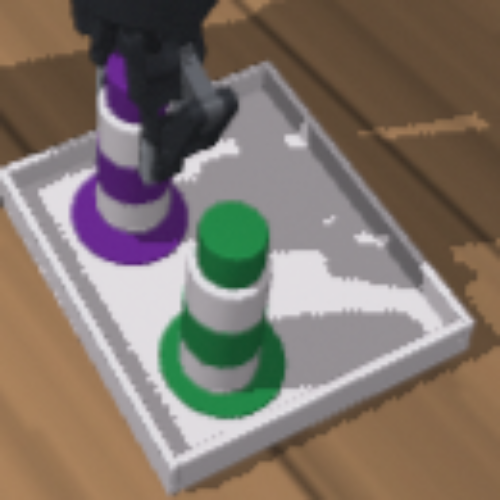

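Emit:
{"name": "servo_tool", "arguments": {
  "steps": "30 0.5 -0.5 5 0 0 0; 30 0 0 3 0 0 0; 30 0 0 1 0 0 0; 30 0 0 0 0 0 0; 30 0 0 0 0 0 0"
}}

```text
time: 62.25
tcp_pos: [0.4958, -0.3079, 0.0571]
tcp_rot: [2.368, 2.064, 0.0]
contact_force: [0.2, -0.1, 0.5]
finger_gap: 0.0391
```

Emit:
{"name": "servo_tool", "arguments": {
  "steps": "30 0 0 0.7 0 0 0; 30 0 0 0.4 0 0 0; 30 0 0 0 0 0 0"
}}

```text
time: 62.62
tcp_pos: [0.4959, -0.308, 0.0563]
tcp_rot: [2.368, 2.064, 0.001]
contact_force: [-0.6, 0.9, 2.0]
finger_gap: 0.0391
```

Emit:
{"name": "servo_tool", "arguments": {
  "steps": "38 0 0 0 0 0 0; 42 0 0 0 0 0 0; 46 0 0 0 0 0 0; 55 0 0 0 0 0 0; 70 0 0 0 0 0 0; 80 0 0 0 0 0 0; 80 0 0 -10 0 0 0; 80 0 0 -40 0 0 0; 80 0 0 -50 0 0 0; 80 0 0 -45 0 0 0"
}}

```text
time: 63.88
tcp_pos: [0.4958, -0.3082, 0.2035]
tcp_rot: [2.367, 2.063, 0.001]
contact_force: [0.6, -0.3, -0.4]
finger_gap: 0.0799
```

Emit:
{"name": "servo_tool", "arguments": {
  "steps": "80 20 0 0 0 0 0; 80 40 0 0 0 0 0; 80 40 0 0 0 0 0; 80 40 0 0 0 0 0; 80 40 0 0 0 0 0; 80 40 0 0 0 0 0; 80 20 0 0 0 0 0; 80 0 0 0 0 0 0; 80 0 0 0 0 0 0; 80 0 0 0 0 0 0"
}}

```text
time: 65.12
tcp_pos: [0.528, -0.072, 0.2009]
tcp_rot: [2.371, 2.061, -0.001]
contact_force: [-0.3, -0.4, 0.1]
finger_gap: 0.0802
```

```bash
python3 plan.py 42
python3 - <<'E'
from h import *
np.set_printoptions(precision=4,suppress=True)
b=snap("side","side19");a=snap("top","top19")
P=dict(purple=((128,90,40),(150,255,255)),green=((65,90,30),(90,255,255)))
rt=(350,200,440,285); rs=(285,270,415,395)
from scipy.optimize import least_squares
for k,(lo,hi) in P.items():
    u=[]
    for n,im,r in(("top",a,rt),("side",b,rs)):
        bs=blobs(mask(im,lo,hi,r),15)
        bs.sort(key=lambda q:q[2][0] if n=="top" else -q[2][1]); u.append(bs[-1][2])
        c=cv2.convexHull(rect((max(bs,key=lambda q:q[1][4])[0]*255).astype(np.uint8)))[:,0,:]
        X=onz(n,c,.008)[:,:2]; f=lambda p:np.hypot(*(X-p).T)-.031
        print(k,n,"disc",least_squares(f,X.mean(0),loss="soft_l1",f_scale=.002).x)
    print("cap",tri(*u))
E
```

```text
t 65.12 tcp [528.  -72.  200.9] psi 81.99 toolz [-2.e-04 -8.e-04 -1.e+00] F [-0.3 -0.4  0.1] gap 80.2
purple top disc [ 0.4964 -0.3069]
purple side disc [ 0.4951 -0.3084]
cap (array([ 0.4952, -0.3083,  0.1051]), np.float64(0.0006944651555529717))
green top disc [ 0.4831 -0.4019]
green side disc [ 0.4818 -0.4034]
cap (array([ 0.4805, -0.4025,  0.1057]), np.float64(0.00032011438727245795))
```

View pics/side19.png

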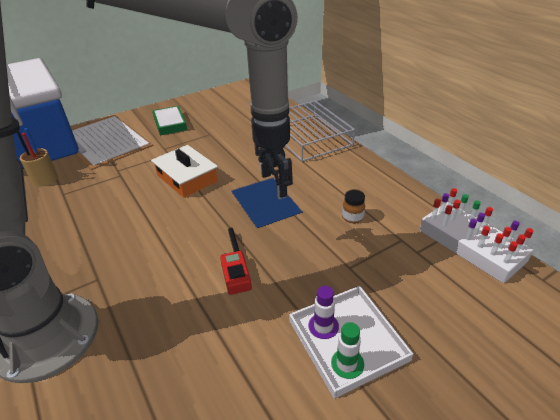

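View pics/top19.png

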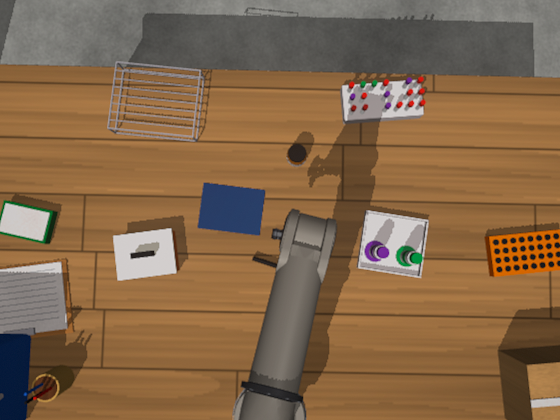

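Both bottles stand upright within 2 mm of their disc centres, and the radio (235,270) and jar (354,206) are where they started. One last check of the lid in the unobstructed view, then I hand in.

Run:
```python
from h import *
from plant import close_job
for n,z,roi in(("side",.056,(135,125,240,200)),("top",.056,(100,215,190,290))):
    S=load(n+"19"); m=mask(S,(0,0,110),(180,60,255),roi)
    bb=max(blobs(m,50),key=lambda q:q[1][4])
    P=onz(n,rect((bb[0]*255).astype(np.uint8)),z)[:,:2]*1000
    print(n,bb[1],cv2.minAreaRect(P.astype(np.float32)))
for n,roi in(("side",(210,225,260,300)),("top",(255,130,330,300))):
    for k in(n+"0",n+"19"):
        print(k,[b[2].round(1).tolist() for b in blobs(mask(load(k),(170,150,60),(180,255,255),roi)|mask(load(k),(0,200,60),(3,255,255),roi),30)])
d=cv2.absdiff(load("side0"),load("side19"))[185:225,335:370]; print("jar diff",d.max(2).mean())
```

```text
side [ 151  145   67   39 1248] ((473.3576965332031, 367.3115539550781), (134.076416015625, 175.5737762451172), 8.7216157913208)
top [ 113  228   64   53 2625] ((475.783447265625, 372.89208984375), (133.05047607421875, 172.9754638671875), 8.552590370178223)
side0 [[223.5, 259.4]]
side19 [[230.1, 263.6]]
top0 [[298.5, 278.1]]
top19 []
jar diff 5.162857142857143
```

The lid agrees (8.6° yaw, centre (0.4745, 0.370), size 133×173–176). The radio's centroids differ between the two pictures, which may come from the shadow mask, so I'll compare them directly.

Run:
```python
from h import *
a=load("side0")[220:305,205:265];b=load("side19")[220:305,205:265];c=load("side17")[220:305,205:265]
cv2.imwrite("pics/radio.png",cv2.resize(np.hstack([a,c,b]),None,fx=4,fy=4)[:,:,::-1])
for k in("side0","side17","side19"):
    g=cv2.Canny(np.ascontiguousarray(load(k)[225:300,212:260]),60,150); x=cv2.cvtColor(np.ascontiguousarray(load(k)),cv2.COLOR_RGB2HSV)
    m=cv2.inRange(x,(0,170,40),(4,255,255))|cv2.inRange(x,(172,170,40),(180,255,255)); m[:225]=0;m[300:]=0;m[:,:212]=0;m[:,260:]=0
    print(k,cv2.boundingRect(m))
```

```text
side0 (221, 251, 31, 44)
side17 (221, 251, 30, 44)
side19 (221, 251, 30, 44)
```

View pics/radio.png

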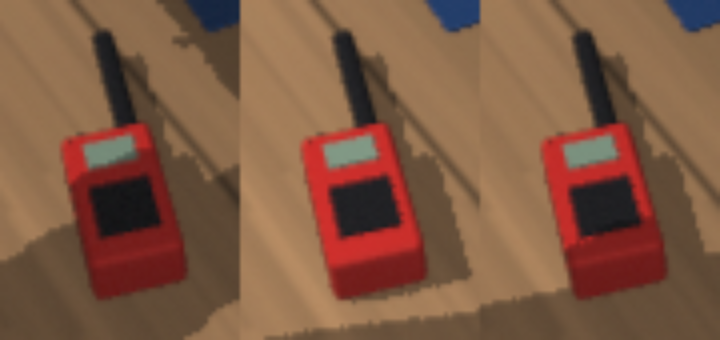

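The radio has not moved: its bounding box is the same in all three pictures, and only the shadow over it changed. Handing in.

```bash
python3 -c "
from plant import close_job
print(close_job())"
```

```text
the job is handed in; nothing more can be done
None
```

I did the whole job in the order asked and handed it in at about 65 s of robot time. Both bottles went onto the blue mat first. The tin was then packed flat in the case and the lid set on. Last, each bottle went back onto its own disc.

Last checks:
- **Bottles:** both stand upright, with their caps within about 2 mm of their disc centres. The foot has 12 mm of room on the disc.
- **Lid:** it lies level on the rim at 8.6° against the case's 8.4°, and its centre is within about 3–4 mm of the case's. The two cameras differ by about 5 mm on its y position.
- **Tin:** I saw it flat and below the rim before closing the case.
- **Forces:** contact at set-down was 9 N or less in the readings at the end of each move.
- **Bystanders:** the radio's outline is the same pixels before and after. One colour check on it seemed to differ, but that was only a moving shadow. In the last top view the arm hid the radio, so that check rests on the side view. The jar also looks unmoved in the side view.

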